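Run the lock shoe home along a microscope insert's seam with a stylus

TASK

Lock the white round insert of the video microscope: take the yellow stylus from its blue stand, set its tip into the open seam around the insert behind the orange shoe (on the red-mark side), and guide it slowly along the seam, passing under the lamp, until the shoe is fully home at the green mark, where you press it against its stop with about 10 N for half a second. Be gentle (never 30 N), do not bump the lamp or microscope head, and leave the other things on the bench where they are. Finally put the stylus back upright in its stand, fully seated, and let go.

Things in the scene. Friction and masses are not known exactly. Their poses are not given: they have to be found in the camera images.
- scope: fixed video microscope: round black base 188 mm across, flat top 35 mm high, white round insert flush in it. Origin: bench level on the insert's axis, z up, x at yaw 0 away from the robot. Angles here: in this frame, anticlockwise from above, from +x. A cream foot 34 mm high and a steel column stand 80 to 170 mm out, at -55 deg (right rear)
- seam_red (a point): red end of the open seam (slot) around the insert, mid-width, level with the base's top, at 118 deg. The seam lies between radii 55.5 and 64.5 mm (9 mm wide) and is 5 mm deep (floor 30 mm above the bench); it runs anticlockwise from here through 180 deg (nearest the robot) to the green end. A red line on the base marks this end
- seam_green (a point): green end of the seam, mid-width, level with the base's top, at 242 deg; a green line on the base marks it
- head: head over the insert, same origin and axes as scope: barrel of radius 22 to 29 mm on the axis, 115 to 330 mm above the bench, arm to the column, and an aluminium lamp box over the middle of the seam: x -70 to -30, y -18 to 18, z 89 to 114 mm. A stylus held upright does not fit there: lean it outwards from the insert's axis, about 35 deg
- shoe (a joint): orange shoe in the seam, turning about the insert's axis. 0 = at the red end (shoe centre at 125 deg), grows (rad, anticlockwise) towards the green end; 1.92 = against its stop, home. It slides stiffly (about 1.3 N) and stays where it is left
- shoe_top (a point): centre of the shoe's top, at radius 60 mm. The shoe is 14 mm long along the seam and 8 mm wide; its top lies 0.5 mm below the base's top, so that only a tip inside the seam can push it
- stylus: loose stylus, 60 g, total length 99 mm. Origin at the point of its tip, z along it towards the handle. Steel tip 3.5 mm thick with round end up to 12 mm, shank 8 mm thick to 45 mm, round black collar 26 mm across from 45 to 49 mm, yellow square handle 14x14 mm (faces along x and y) from 49 to 99 mm
- stylus_tip (a point): centre of the stylus's round tip, 1.75 mm from its end
- stand: fixed blue stand block 70x70x60 mm, origin under its centre. In its top a central vertical hole 16 mm wide, 52 mm deep; the stylus hangs in it by its collar, tip 15 mm above the bench
- stand_hole0 (a point): centre of the mouth of the stand's hole, 60 mm above the bench
- dish: bystander, not to be moved: clear shallow dish, 90 mm across, 16 high
- slidebox: bystander, not to be moved: blue slide box 90x110x32 mm
- bottle: bystander, not to be moved: glass bottle, orange cap, 74 mm across, 150 high
- jar: bystander, not to be moved: amber jar, white cap, 64 mm across, 85 high
- spatula: bystander, not to be moved: steel lab spatula lying flat, 170 mm long
- beaker: bystander, not to be moved: glass beaker 68 mm across, 90 high
- vial: bystander, not to be moved: small amber vial, red cap, 28 mm across, 50 high

How it is judged:
On the way, in this order (a step that is already met when the one before it is completed fails the run):
1. the stylus tip is set down inside the seam (z of stylus_tip in the frame of scope below 0.034 m and horizontal distance between stylus_tip and scope between 0.053 and 0.067 m and value of joint shoe below 0.9 rad), for 0.1 s.
2. guided along the seam by the tip, the shoe has passed the middle (joint above 1.0) (z of stylus_tip in the frame of scope below 0.034 m and horizontal distance between stylus_tip and scope between 0.053 and 0.067 m and value of joint shoe above 1 rad).
3. the tip in the seam holds the shoe home (joint above 1.86) with more than 5 N on the microscope (z of stylus_tip in the frame of scope below 0.034 m and horizontal distance between stylus_tip and scope between 0.053 and 0.067 m and value of joint shoe above 1.86 rad and contact force between stylus and scope above 5 N), for 0.25 s.
At the end, for the whole second after the job is handed in: the shoe is home (joint above 1.86 of 1.92 rad), and the stylus hangs in its stand at rest: tip within 8 mm of the hole's axis and at least 39 mm below its mouth, leaning less than 0.15 rad (value of joint shoe above 1.86 rad and horizontal distance between stylus_tip and stand_hole0 below 0.008 m and z of stylus_tip in the frame of stand_hole0 below -0.039 m and angle between stylus's own z axis and vertical below 0.15 rad and linear speed of stylus below 0.02 m/s); the robot touches nothing.
It fails at once if the seam is traced too fast: the shoe moves faster than 1.5 rad/s (90 mm/s) (velocity of joint shoe above 1.5 rad/s).
It fails at once if the stylus is forced against the microscope (more than 30 N) (contact force between stylus and scope above 30 N).
It fails at once if the lamp or microscope head is bumped (more than 3 N) (contact force between any of the arm, the fingers, stylus and head above 3 N).
It fails at once if a bystander is moved by more than 20 mm (distance of any of dish, slidebox, bottle, jar, spatula, beaker, vial from where it was at the start of the episode above 0.02 m).
It also fails if it takes over 72 s, if anything falls off the work surface, if the arm or the gripper's body presses on something with over 40 N, if the wrist force passes 120 N, or if a joint passes its speed limit or range.

ROBOT

A 7-joint arm with a two-finger parallel gripper is mounted at the origin on the work surface. World frame = base frame: x ahead of the robot, y to its left, z up, the work surface at z = 0. Lengths are in m, angles in rad, forces in N, time in s.
With the tool pointing down it reaches from about 0.4 to 0.85 m from the base axis. Payload 10.4 kg.
Tool frame: the origin (TCP) lies between the finger pads; the fingertips stand 11 mm ahead of it and the grasp point (between the pads) lies 8 mm behind it; z points along the fingers, y is the direction in which the jaws open and shut (so a half turn about z gives the same grasp; the last joint's range is limited). The gripper opens to 87 mm and grips with 3 to 60 N. Pads are 19 mm wide; open, the fingers measure 117 mm over their backs; the gripper's body (75 mm by 190 mm) begins 51 mm behind the grasp point.
Start: joints at [-0.023, 0.332, -0.065, 1.46, 0.022, 1.35, -0.088], TCP at [0.625, 0, 0.211] pointing down, gripper open.
Joint ranges: [-2.6, 2.6], [-0.5, 2.12], [-1.47, 1.34], [0.16, 2.42], [-1.27, 4.41], [0.06, 2.06], [-2.6, 2.6]. Speed limits (rad/s): [2.22, 2.22, 2.79, 2.79, 3.14, 3.14, 3.14].

INTERFACE

Orientations are given as [roll, pitch, yaw] about the fixed x, y, z axes, in that order (R = Rz(yaw) Ry(pitch) Rx(roll)).
In Python, from workcell import sensors, vision, bot gives the robot as it stands. The module is installed in compiled form; this text tells all that it offers.
- The arm moves only by the tool apply_moves, never from a script. Its arguments are lists of equal length, an entry for each row: "travel": the shift along the tool's x, y, z in cm, a list of three; "delta_rot": the turn, a rotation vector about the tool's x, y, z in degrees, a list of three; "grip": the opening, from 0 (shut) to 1 (fully open). A call has 1 to 12 rows; each row is the pose to reach, as a shift and turn from the pose commanded when the call began, along the tool's axes at that moment; what a row does not reach only later rows make up. A row lasts 1/8 s, in which the tool goes at most 62.5 mm and 10.7 degrees, less where a joint would pass 70% of its speed; a pose out of reach is approached as far as the arm can. A call with a gripper value outside its range is refused whole. The fingers move at their own pace and stop on an object; the grip force is fixed at half the most. Time passes only in rows, so rows that repeat a pose let the fingers close. It gives the time, the measured TCP pose, the force and the opening at its end, in the units of the state.
- sensors.get_obs(): the state, without advancing time (a new reading comes with each control period).
- vision.capture(name): name is "scene" or "side" or "wrist"; returns a dict with "color" (384x512x3 uint8, red, green, blue), "depth" (384x512 float32, m along the optical axis (not along the pixel's ray), 0 where there is no reading), "fx", "fy", "cx", "cy" (pixels), "R" (3x3) and "t" (3): a world point X has camera coordinates R X + t. Camera axes: x right, y down, z forward; pixel columns grow to the right and rows downward; lengths in m; the calibration is good to about 2 mm. A picture is of the moment at which its call begins.
- bot.close_job(): hands the job in, once; it reports no verdict.
The state is a dict: "clock": time; "qpos": joint angles; "dq": joint speeds; "effort": joint torques, N m; "tcp_pos": TCP position; "ee_rot": TCP orientation; "wrist_force": force on the tool from outside, world axes, zero at the start; "torque": the same for the moment, N m; "finger_gap": finger opening in m.
Only numpy, scipy, OpenCV 4.12 (cv2) and the standard library are available. Lean on these libraries where they do the work, as an engineer would, in place of code of your own. Each camera call takes 0.05 s, during which the arm holds its last target.

## Working session

There is one attempt and no reset: what is moved stays moved. The work goes in short steps, Python scripts to look and compute and a tool call to move; the robot and the scene stay as the last step left them, time stands still between calls to the robot, and variables do not carry over. Pictures are saved under pics/ and viewed, and the job is handed in when it is done.

Besides the shell and the picture viewer there is one more tool, called after "Emit:" by a JSON object that holds its "op" and its "data". apply_moves: Moves the arm, as the interface text tells. Its arguments: {"type":"object","properties":{"travel":{"type":"array","items":{"type":"array","items":{"type":"number"}}},"delta_rot":{"type":"array","items":{"type":"array","items":{"type":"number"}}},"grip":{"type":"array","items":{"type":"number"}}},"required":["travel","delta_rot","grip"]}

```bash
mkdir -p pics; cat > h.py <<'E'
import numpy as np, cv2
from workcell import sensors, vision, bot
def cap(n,tag):
    c=vision.capture(n); cv2.imwrite(f'pics/{tag}.png',c['color'][:,:,::-1]); np.savez(f'pics/{tag}.npz',**c); return c
def load(tag): return np.load(f'pics/{tag}.npz')
def px(c,u,v,d=None):
    if d is None:
        d=c['depth'][int(round(v)),int(round(u))]
    p=np.array([(u-c['cx'])/c['fx']*d,(v-c['cy'])/c['fy']*d,d]); return c['R'].T@(p-c['t'])
def pz(c,u,v,z):
    r=c['R'].T@np.array([(u-c['cx'])/c['fx'],(v-c['cy'])/c['fy'],1]); o=-c['R'].T@c['t']
    return o+r*(z-o[2])/r[2]
def proj(c,X):
    p=c['R']@np.asarray(X)+c['t']; return np.array([c['fx']*p[0]/p[2]+c['cx'],c['fy']*p[1]/p[2]+c['cy'],p[2]])
E
python3 - <<'E'
from h import *
for n in ['scene','side','wrist']:
    c=cap(n,n+'0'); print(n,c['fx'],c['cx'],c['cy'],c['R'].round(3).tolist(),(-c['R'].T@c['t']).round(3))
print(sensors.get_obs())
E
```

```text
scene 397.77163526587424 247.46827273407789 185.4655358396916 [[0.381, 0.924, -0.002], [0.787, -0.326, -0.523], [-0.484, 0.198, -0.852]] [ 1.065 -0.202  0.976]
side 422.63334880149483 250.88931066216347 191.50055160094323 [[-0.987, -0.163, 0.003], [-0.081, 0.474, -0.877], [0.141, -0.865, -0.481]] [0.349 1.093 0.688]
wrist 331.7048839698125 248.06085001988004 194.97537244242776 [[1.0, -0.0, -0.001], [0.0, -0.955, 0.296], [-0.001, -0.296, -0.955]] [0.623 0.081 0.385]
{'clock': 0.15, 'qpos': array([-0.02261522,  0.33267055, -0.06468063,  1.46074947,  0.02160201,
        1.34987321, -0.08849053]), 'dq': array([-0.00032946, -0.00094336,  0.0018086 , -0.00212017, -0.00070836,
       -0.00034391,  0.00018102]), 'effort': array([ 1.82067095e-03, -6.23630190e+01,  2.54254905e-02, -3.90143681e+01,
       -6.11935230e-02,  3.71907104e-02, -1.53469024e-06]), 'tcp_pos': array([ 6.24705014e-01, -3.06362808e-06,  2.10271208e-01]), 'ee_rot': array([-3.14058857e+00,  5.15912089e-05,  1.57082011e+00]), 'wrist_force': array([-0.9070682 ,  0.29115415,  0.40245299]), 'torque': array([-0.06048416,  0.01501543,  0.00581107]), 'finger_gap': 0.08712155831314206}
```

View pics/scene0.png

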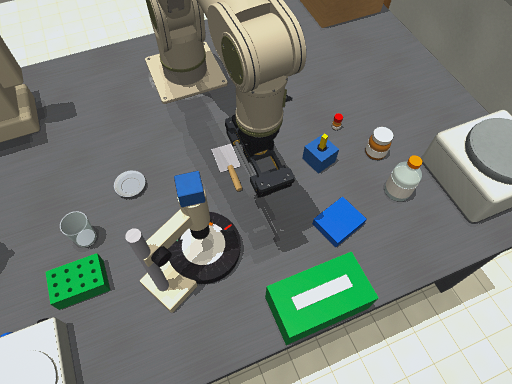

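View pics/side0.png

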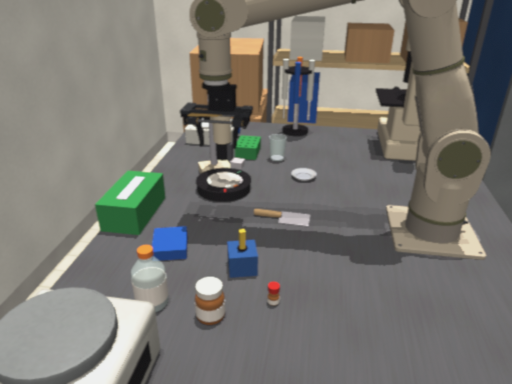

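View pics/wrist0.png

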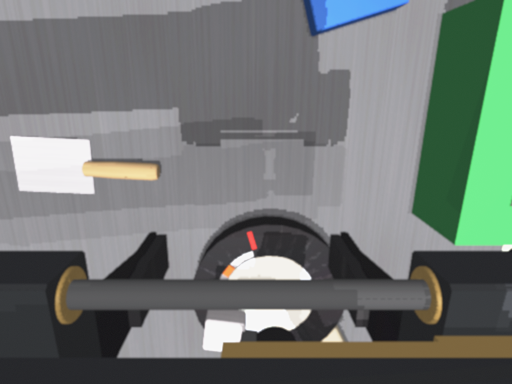

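The scene shows the stand at (321,152), the scope at (205,243), and the side view the stand at (242,257). I'll enlarge these areas.

```bash
python3 - <<'E'
from h import *
c=load('scene0'); im=c['color'][:,:,::-1]
a=cv2.resize(im[190:290,130:250],None,fx=5,fy=5,interpolation=cv2.INTER_CUBIC); cv2.imwrite('pics/s_scope.png',a)
b=cv2.resize(im[120:180,290:350],None,fx=8,fy=8,interpolation=cv2.INTER_CUBIC)
s=load('side0'); d=cv2.resize(s['color'][220:280,215:275,::-1],None,fx=5,fy=5,interpolation=cv2.INTER_CUBIC)
cv2.imwrite('pics/s_stand.png',b);cv2.imwrite('pics/s_stand2.png',d)
e=cv2.resize(s['color'][160:205,185:260,::-1],None,fx=8,fy=8,interpolation=cv2.INTER_CUBIC);cv2.imwrite('pics/s_scope2.png',e)
w=load('wrist0')
for t,c,u,v in [('scene handle',c,325,137),('scene stand',c,310,155),('side',s,242,232),('side stand top',s,232,245)]: print(t,px(c,u,v))
print('wrist mid',pz(w,268,285,.035), 'scope',pz(c,205,243,.035))
E
```

```text
scene handle [0.51458786 0.25275215 0.11673805]
scene stand [0.51075261 0.21921381 0.04584229]
side [0.50602084 0.26084608 0.11160089]
side stand top [0.53452865 0.24652845 0.05945555]
wrist mid [ 0.64721491 -0.1409905   0.035     ] scope [0.6133903  0.21675851 0.035     ]
```

View pics/s_scope.png

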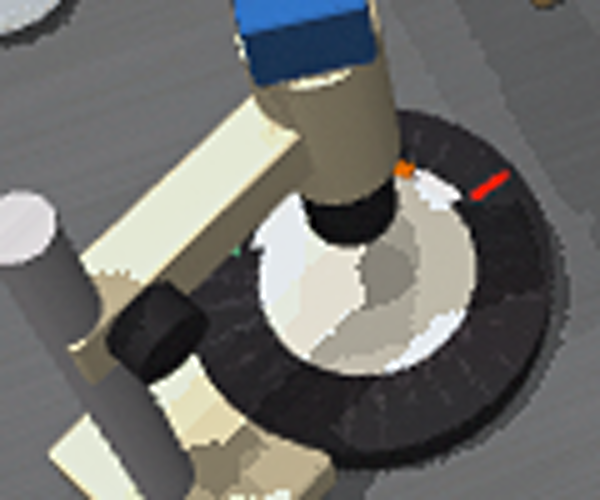

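View pics/s_stand.png

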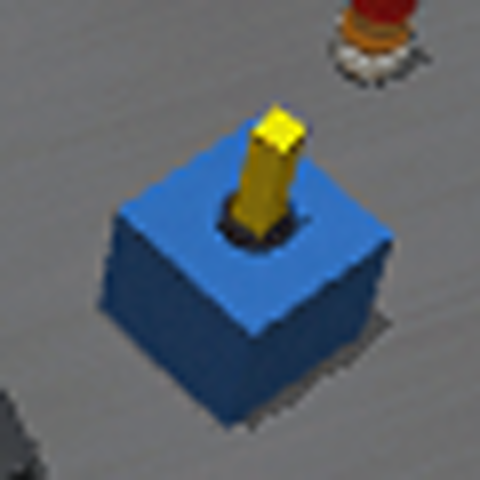

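View pics/s_stand2.png

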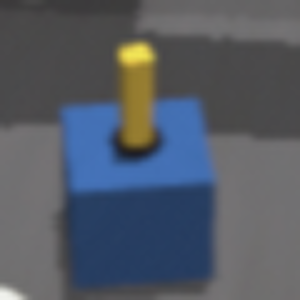

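View pics/s_scope2.png

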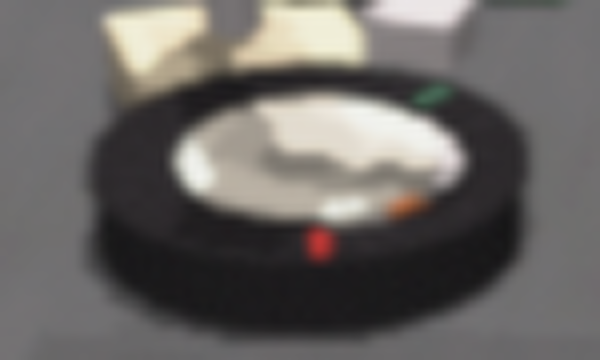

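The stand's four top corners are readable in both views, as are the red mark, green mark, orange shoe and rim of the scope. I'll compute the poses.

```bash
python3 - <<'E'
from h import *
from scipy.optimize import least_squares
sc=load('scene0'); si=load('side0'); w=load('wrist0')
f=lambda p,s,o:((p[0]+.5)/s-.5+o[0],(p[1]+.5)/s-.5+o[1])
for nm,c,pts in [('scene',sc,[f(p,8,(290,120)) for p in [(118,213),(252,335),(392,237)]]),('side',si,[f(p,5,(215,220)) for p in [(62,107),(198,98),(213,182),(72,192)]])]:
    P=np.array([pz(c,*p,.06)[:2] for p in pts]); print(nm,P.round(4).tolist(),'c',P.mean(0).round(4), 'scene mid',((P[0]+P[2])/2).round(4),'edges',[np.linalg.norm(P[i]-P[i+1]).round(4) for i in range(len(P)-1)], np.degrees(np.arctan2(*(P[1]-P[0])[::-1])).round(1))
# handle top
print('handle top scene',pz(sc,*f((279,129),8,(290,120)),.11),'side',pz(si,*f((136,52),5,(215,220)),.11))
for nm,c,r,g,sh in [('scene',sc,f((491,185),5,(130,190)),f((237,248),5,(130,190)),f((404,169),5,(130,190))),('side',si,f((320,244),8,(185,160)),f((432,96),8,(185,160)),f((407,206),8,(185,160)))]:
    R,G,S=[pz(c,*q,.035) for q in (r,g,sh)]; print(nm,'red',R.round(4),'green',G.round(4),'shoe',S.round(4))
print('wrist red',pz(w,251,240,.035),'shoe',pz(w,229,271,.035))
# rim points
for nm,c,pts in [('side',si,[f(p,8,(185,160)) for p in [(93,165),(527,155),(310,68),(180,88),(450,88),(130,222),(480,222)]]),('scene',sc,[f(p,5,(130,190)) for p in [(549,270),(420,110),(520,190),(525,350),(475,420),(470,133)]]),('wrist',w,[(268,216),(215,240),(318,240)])]:
    P=np.array([pz(c,*p,.035)[:2] for p in pts])
    s=least_squares(lambda x:np.hypot(*(P-x).T)-.094,[.65,-.13]); print(nm,s.x.round(4),(s.fun*1e3).round(1))
E
```

```text
scene [[0.4851, 0.212], [0.5509, 0.2313], [0.5322, 0.2976]] c [0.5227 0.2469] scene mid [0.5086 0.2548] edges [np.float64(0.0686), np.float64(0.0689)] 16.4
side [[0.5504, 0.2326], [0.4834, 0.2132], [0.4653, 0.281], [0.5309, 0.3001]] c [0.5075 0.2567] scene mid [0.5078 0.2568] edges [np.float64(0.0697), np.float64(0.0702), np.float64(0.0682)] -163.9
handle top scene [0.50560262 0.2570689  0.11      ] side [0.50849765 0.25013867 0.11      ]
scene red [ 0.6275 -0.0791  0.035 ] green [ 0.611  -0.2122  0.035 ] shoe [ 0.6014 -0.1179  0.035 ]
side red [ 0.6257 -0.0759  0.035 ] green [ 0.6067 -0.2169  0.035 ] shoe [ 0.5975 -0.1139  0.035 ]
wrist red [ 0.62655833 -0.08164502  0.035     ] shoe [ 0.60048666 -0.12196245  0.035     ]
side [ 0.6456 -0.1466] [-2.6 -2.3 -2.8 -0.6 -2.5 -4.8 -3.8]
scene [ 0.6488 -0.1566] [ 0.3  2.6 -2.6 -1.4  3.3  0.9]
wrist [ 0.6445 -0.1506] [ 4.5 -2.9 -3. ]
```

Stand is at about (0.508, 0.256), yaw about 16°; the scope estimates disagree by several mm, so I'll raise the wrist camera for a clean view of it.

Emit:
{"op": "apply_moves", "data": {"travel": [[-1.25, -3.1, -4.75], [-2.5, -6.2, -9.5], [-3.75, -9.3, -14.2], [-5, -12.5, -19], [-5, -12.5, -19], [-5, -12.5, -19]], "delta_rot": [[0, 0, 0], [0, 0, 0], [0, 0, 0], [0, 0, 0], [0, 0, 0], [0, 0, 0]], "grip": [1, 1, 1, 1, 1, 1]}}

```text
clock: 0.9
tcp_pos: [0.5, -0.0498, 0.4003]
ee_rot: [-3.141, -0.0, 1.571]
wrist_force: [0.1, 0.8, -0.8]
finger_gap: 0.0871
```

```bash
python3 - <<'E'
from h import *
c=cap('wrist','wrist1'); cap('side','side1'); print((-c['R'].T@c['t']).round(4), sensors.get_obs()['tcp_pos'])
cv2.imwrite('pics/w1.png',cv2.resize(c['color'][:,:,::-1],(768,576),interpolation=cv2.INTER_CUBIC))
E
```

```text
[0.4987 0.0315 0.5752] [ 0.5000266  -0.04961015  0.39923023]
```

View pics/w1.png

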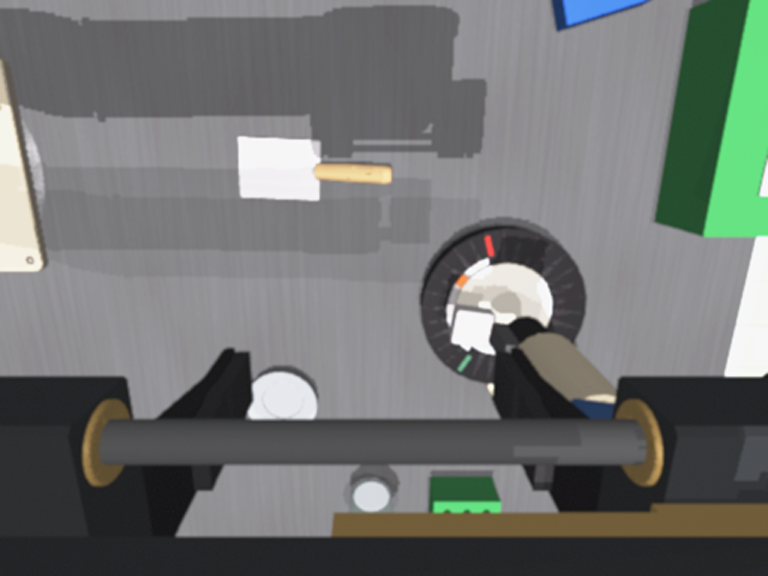

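The wrist view shows the red mark, white seam gap, orange shoe, lamp box and green mark cleanly around (500,300). Enlarging.

```bash
python3 - <<'E'
from h import *
c=load('wrist1')
cv2.imwrite('pics/w1s.png',cv2.resize(c['color'][142:262,270:400,::-1],None,fx=5,fy=5,interpolation=cv2.INTER_CUBIC))
E
```

```text
(no output)
```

View pics/w1s.png

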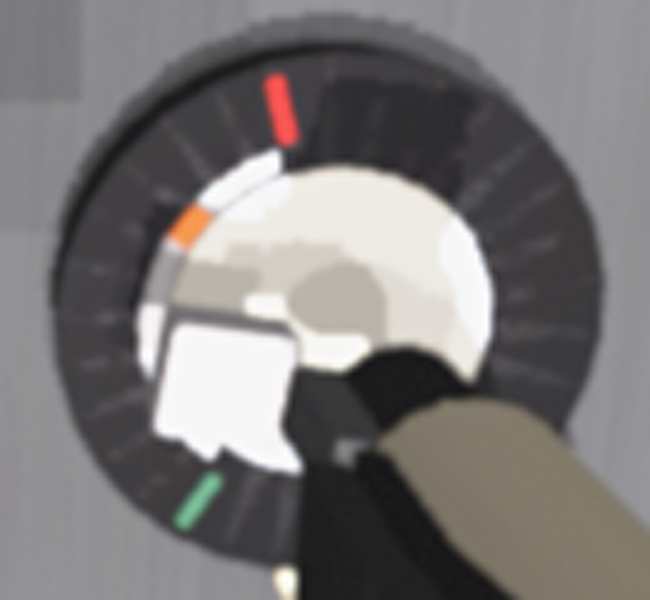

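```bash
python3 - <<'E'
from h import *
from scipy.optimize import least_squares
c=load('wrist1'); g=lambda p:pz(c,(p[0]+.5)/5-.5+270,(p[1]+.5)/5-.5+142,.035)[:2]
rim=[(54,300),(605,280),(330,47),(595,370),(545,130),(430,62),(70,390),(125,490),(240,567)]
seam=[(278,152),(230,178),(167,243),(146,300),(140,340)]
ins=[(345,167),(430,195),(480,250),(492,310),(483,370)]
A=lambda L:np.array([g(p) for p in L])
RI,SE,IN=A(rim),A(seam),A(ins); rd=A([(277,78),(290,143)]); gr=A([(217,477),(181,526)])
def res(x):
    o=x[:2]
    r=[np.hypot(*(RI-o).T)-.094,np.hypot(*(SE-o).T)-.0645,np.hypot(*(IN-o).T)-x[3]]
    for P,a in((rd,118),(gr,242)):
        d=P-o; b=np.radians(a)+x[2]; r.append(d[:,0]*-np.sin(b)+d[:,1]*np.cos(b))
    return np.concatenate(r)
s=least_squares(res,[.648,-.15,0,.055],loss='soft_l1',f_scale=.001); print(s.x, np.degrees(s.x[2])); print((res(s.x)*1e3).round(1))
for nm,p in [('shoe tail',(213,222)),('shoe front',(180,235)),('shoe c',(190,228)),('seam end',(284,162)),('lampTL',(180,322)),('lampTR',(298,345))]:
    q=g(p)-s.x[:2]; print(nm,np.hypot(*q).round(4),(np.degrees(np.arctan2(q[1],q[0])-s.x[2])%360).round(1))
for nm in('scene0','side0'):
    k=load(nm)
    for a in (118,242): 
        b=np.radians(a)+s.x[2]; print(nm,a,proj(k,[s.x[0]+.076*np.cos(b),s.x[1]+.076*np.sin(b),.035]).round(1))
E
```

```text
[ 0.65072629 -0.15631708 -0.11854196  0.05480175] -6.791954106916653
[ 2.9 -1.   2.1 -0.   0.  -0.  -0.7 -0.5  2.9  0.2 -0.1  0.9  1.   2.1
  0.5 -0.8 -0.2 -0.4  1.4 -7.3 -4.9  2.8  4.1]
shoe tail 0.0566 147.1
shoe front 0.0629 156.7
shoe c 0.0615 153.2
seam end 0.0607 117.0
lampTL 0.0528 186.4
lampTR 0.0141 221.6
scene0 118 [224.9 226.1   1. ]
scene0 242 [174.1 238.9   1. ]
side0 118 [226.  188.7   1.4]
side0 242 [238.5 171.3   1.5]
```

Scope fit: axis about (0.6495, -0.154), yaw about -7.8°. The shoe is near 153° and the open gap runs from 118° to 147°. Now I'll move above the stylus with the tool at yaw 196°.

Emit:
{"op": "apply_moves", "data": {"travel": [[2.5, 0, 0], [5.5, 0, 2], [8.5, 0.2, 4], [11.5, 0.3, 6], [14.5, 0.4, 8.5], [17.5, 0.5, 11], [20.5, 0.6, 13.5], [23.5, 0.7, 16], [26.5, 0.8, 18.5], [30.5, 0.8, 21], [30.5, 0.8, 24], [30.5, 0.8, 24]], "delta_rot": [[0, 0, -10.6], [0, 0, -21.2], [0, 0, -31.8], [0, 0, -42.4], [0, 0, -53], [0, 0, -63.6], [0, 0, -74.2], [0, 0, -84.8], [0, 0, -95.4], [0, 0, -106], [0, 0, -106], [0, 0, -106]], "grip": [1, 1, 1, 1, 1, 1, 1, 1, 1, 1, 1, 1]}}

```text
clock: 2.5
tcp_pos: [0.5061, 0.2545, 0.1574]
ee_rot: [-3.141, -0.007, -2.862]
wrist_force: [0.1, -0.2, 0.5]
finger_gap: 0.0865
```

```bash
python3 - <<'E'
from h import *
o=sensors.get_obs(); print(o['tcp_pos'],o['ee_rot'],o['qpos'].round(2))
s=cap('side','side2'); c=cap('scene','scene2')
a=cv2.resize(s['color'][190:290,190:290,::-1],None,fx=4,fy=4,interpolation=cv2.INTER_CUBIC)
b=cv2.resize(c['color'][90:190,270:370,::-1],None,fx=4,fy=4,interpolation=cv2.INTER_CUBIC)
cv2.imwrite('pics/g2.png',np.hstack([a,b]))
E
```

```text
[0.50609772 0.25448746 0.15738655] [-3.14077447 -0.00656045 -2.86151956] [-0.24  0.27 -0.36  1.67  0.1   1.23  1.23]
```

View pics/g2.png

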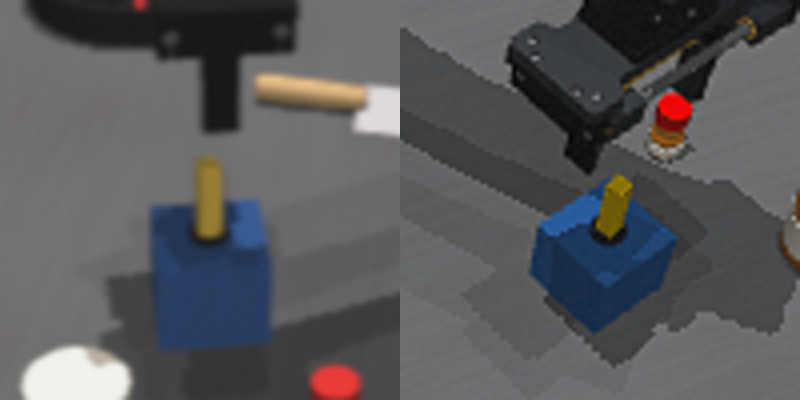

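The fingers sit lined up above the yellow handle at side (208,200) and clear of vial and jar. Descend and close.

Emit:
{"op": "apply_moves", "data": {"travel": [[0, 0, 2.5], [0, 0, 5], [0, 0, 7], [0, 0, 8], [0, 0, 8], [0, 0, 8], [0, 0, 8], [0, 0, 8], [0, 0, 8], [0, 0, 8]], "delta_rot": [[0, 0, 0], [0, 0, 0], [0, 0, 0], [0, 0, 0], [0, 0, 0], [0, 0, 0], [0, 0, 0], [0, 0, 0], [0, 0, 0], [0, 0, 0]], "grip": [1, 1, 1, 1, 1, 0, 0, 0, 0, 0]}}

```text
clock: 3.85
tcp_pos: [0.508, 0.255, 0.0809]
ee_rot: [-3.142, 0.0, -2.862]
wrist_force: [0.3, -0.4, -0.3]
finger_gap: 0.045
```

```bash
python3 - <<'E'
from h import *
o=sensors.get_obs(); print(o['clock'],o['tcp_pos'],o['ee_rot'],o['wrist_force'],o['finger_gap'])
s=cap('side','side3'); c=cap('scene','scene3')
a=cv2.resize(s['color'][190:290,190:290,::-1],None,fx=4,fy=4,interpolation=cv2.INTER_CUBIC)
b=cv2.resize(c['color'][90:190,270:370,::-1],None,fx=4,fy=4,interpolation=cv2.INTER_CUBIC)
cv2.imwrite('pics/g3.png',np.hstack([a,b]))
E
```

```text
3.85 [0.50802991 0.2550064  0.08087249] [-3.14155842e+00  7.22082544e-05 -2.86235197e+00] [ 0.25255345 -0.35517172 -0.33003931] 0.045023064198533726
```

View pics/g3.png

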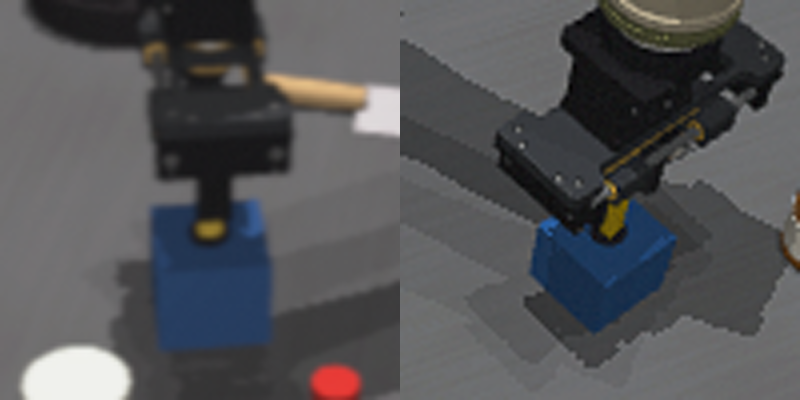

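Fingers are half closed around the handle; keep closing.

Emit:
{"op": "apply_moves", "data": {"travel": [[0, 0, 0], [0, 0, 0], [0, 0, 0], [0, 0, 0], [0, 0, 0], [0, 0, 0], [0, 0, 0]], "delta_rot": [[0, 0, 0], [0, 0, 0], [0, 0, 0], [0, 0, 0], [0, 0, 0], [0, 0, 0], [0, 0, 0]], "grip": [0, 0, 0, 0, 0, 0, 0]}}

```text
clock: 4.82
tcp_pos: [0.508, 0.255, 0.0808]
ee_rot: [-3.142, -0.0, -2.862]
wrist_force: [-0.6, 0.5, -0.6]
finger_gap: 0.0141
```

```bash
python3 - <<'E'
from h import *
o=sensors.get_obs(); print(o['clock'],o['tcp_pos'],o['ee_rot'],o['wrist_force'],o['finger_gap'])
E
```

```text
4.825 [0.50798749 0.25500061 0.08083039] [-3.14155914e+00 -1.24216181e-05 -2.86230863e+00] [-0.56441914  0.45102529 -0.62182084] 0.014141021278530454
```

Gripped at 14.1 mm. Lift straight up and check the tip.

Emit:
{"op": "apply_moves", "data": {"travel": [[0, 0, -1], [0, 0, -3], [0, 0, -6], [0, 0, -9], [0, 0, -12], [0, 0, -14], [0, 0, -14], [0, 0, -14]], "delta_rot": [[0, 0, 0], [0, 0, 0], [0, 0, 0], [0, 0, 0], [0, 0, 0], [0, 0, 0], [0, 0, 0], [0, 0, 0]], "grip": [0, 0, 0, 0, 0, 0, 0, 0]}}

```text
clock: 5.82
tcp_pos: [0.5077, 0.2548, 0.2201]
ee_rot: [-3.141, -0.001, -2.862]
wrist_force: [-0.2, -0.9, -1.0]
finger_gap: 0.0137
```

```bash
python3 - <<'E'
from h import *
from scipy.spatial.transform import Rotation as Ro
o=sensors.get_obs(); print(o['tcp_pos'],o['ee_rot'],o['finger_gap'])
s=cap('side','side4'); c=cap('scene','scene4')
R=Ro.from_euler('xyz',o['ee_rot']).as_matrix(); tip=o['tcp_pos']+R@[0,0,.0658]
out=[]
for k in (s,c):
    u,v,_=proj(k,tip); col=proj(k,o['tcp_pos']+R@[0,0,.0658-.047]); print('pred tip',u,v,'collar',col)
    u0,v0=int(u)-40,int(v)-60; print(u0,v0)
    out.append(cv2.resize(k['color'][v0:v0+80,u0:u0+80,::-1],None,fx=5,fy=5,interpolation=cv2.INTER_CUBIC))
cv2.imwrite('pics/g4.png',np.hstack(out))
E
```

```text
[0.50767532 0.25479716 0.22010055] [-3.14133213e+00 -8.56526896e-04 -2.86228330e+00] 0.013715328730435265
pred tip 241.6765752724409 215.58370244870554 collar [241.51474882 198.401148     0.98144613]
201 155
pred tip 326.7340046986375 126.03681271213927 collar [329.81765587 114.12821697   1.02014478]
286 66
```

View pics/g4.png

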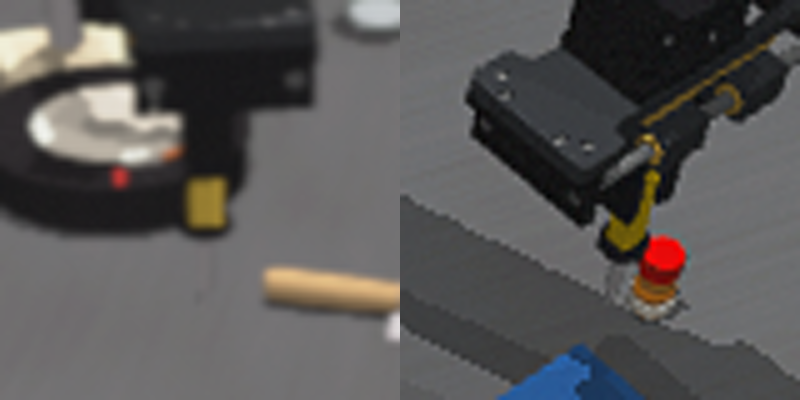

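```bash
python3 - <<'E'
from h import *
s=load('side4'); a=s['color'][185:225,222:262,::-1].astype(float)
a=np.clip((a-40)*1.8,0,255).astype(np.uint8); b=load('scene4')['color'][95:135,310:350,::-1].astype(float); b=np.clip((b-40)*1.8,0,255).astype(np.uint8)
cv2.imwrite('pics/g5.png',np.hstack([cv2.resize(x,None,fx=10,fy=10,interpolation=cv2.INTER_CUBIC) for x in (a,b)]))
E
```

```text
(no output)
```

View pics/g5.png

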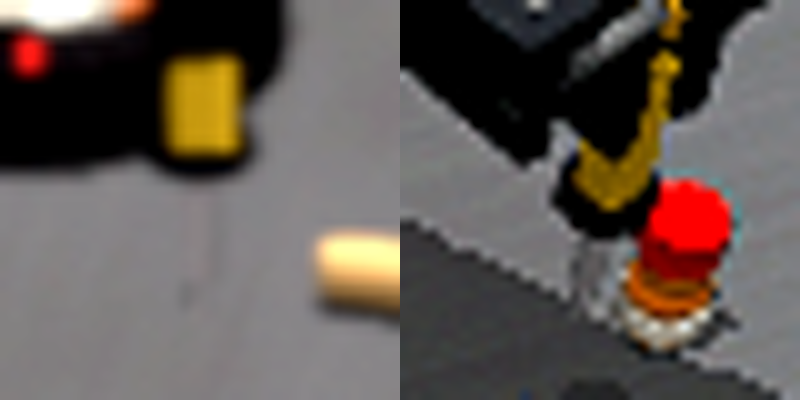

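Tip sits at side (240.9,215), about 1 px from the predicted place, so the grip is good. I'll write the pose-to-row helper and compute the hover pose.

```bash
cat >> h.py <<'E'
from scipy.spatial.transform import Rotation as Ro
C=np.array([.6495,-.154]); AL=-7.8; LT=.0658
def pose(phi,z,r=.06,L=35,psi=None,C=C):
    """phi scope deg, tip end at z; returns TCP pos,R"""
    a=np.radians(phi+AL); tip=np.array([C[0]+r*np.cos(a),C[1]+r*np.sin(a),z])
    if psi is None: psi=180+.5*(phi-180)
    p=np.radians(psi+AL); l=np.radians(L)
    zz=-np.array([np.sin(l)*np.cos(p),np.sin(l)*np.sin(p),np.cos(l)]); y=np.array([np.sin(p),-np.cos(p),0]); x=np.cross(y,zz)
    return tip-LT*zz, np.c_[x,y,zz]
def cur():
    o=sensors.get_obs(); return o['tcp_pos'],Ro.from_euler('xyz',o['ee_rot']).as_matrix(),o
def delta(P,R,p0,R0):
    return (R0.T@(P-p0)*100).round(2), np.degrees(Ro.from_matrix(R0.T@R).as_rotvec()).round(1)
def tipnow():
    p,R,o=cur(); t=p+R@[0,0,LT]; d=t[:2]-C
    L=np.degrees(np.arccos(-R[2,2])); return dict(t=o['clock'],tip=t.round(4),r=np.hypot(*d).round(4),phi=((np.degrees(np.arctan2(d[1],d[0]))-AL)%360).round(1),L=L.round(1),F=o['wrist_force'].round(1),q=o['qpos'].round(2),gap=o['finger_gap'].round(4))
E
python3 - <<'E'
from h import *
p,R,o=cur(); print(delta(*pose(133,.085),p,R), pose(133,.085)[0])
E
```

```text
(array([  2.14, -34.76,   8.1 ]), array([ 14.4, -33. ,  45.8])) [ 0.58266565 -0.08536396  0.1389002 ]
```

Emit:
{"op": "apply_moves", "data": {"travel": [[0.2, -3.8, 0], [0.5, -7.7, 0], [0.7, -11.6, 0], [1, -15.5, 0], [1.2, -19.3, 0.5], [1.4, -23.2, 1], [1.7, -27, 2], [1.9, -31, 4], [2.1, -34.8, 6], [2.1, -34.8, 8], [2.1, -34.8, 8], [2.1, -34.8, 8]], "delta_rot": [[1.6, -3.7, 5.1], [3.2, -7.3, 10.2], [4.8, -11, 15.3], [6.4, -14.7, 20.4], [8, -18.3, 25.5], [9.6, -22, 30.5], [11.2, -25.7, 35.6], [12.8, -29.3, 40.7], [14.4, -33, 45.8], [14.4, -33, 45.8], [14.4, -33, 45.8], [14.4, -33, 45.8]], "grip": [0, 0, 0, 0, 0, 0, 0, 0, 0, 0, 0, 0]}}

```text
clock: 7.42
tcp_pos: [0.5841, -0.0848, 0.1415]
ee_rot: [3.14, 0.611, 2.595]
wrist_force: [0.4, 0.2, -0.9]
finger_gap: 0.0135
```

```bash
python3 - <<'E'
from h import *
print(tipnow())
p,R,o=cur(); tip=p+R@[0,0,LT]
out=[]
for n in ('side','scene'):
    k=cap(n,n+'6'); u,v,_=proj(k,tip); print(n,u,v); u0,v0=int(u)-50,int(v)-40; print(u0,v0)
    out.append(cv2.resize(k['color'][v0:v0+75,u0:u0+100,::-1],None,fx=4,fy=8 if 0 else 4,interpolation=cv2.INTER_CUBIC))
cv2.imwrite('pics/g6.png',np.hstack(out))
k=cap('wrist','wrist6')
E
```

```text
Traceback (most recent call last):
  File "h.py", line 30, in tipnow
    L=np.degrees(np.arccos(-R[2,2])); return dict(t=o['clock'],tip=t.round(4),r=np.hypot(*d).round(4),phi=((np.degrees(np.arctan2(d[1],d[0]))-AL)%360).round(1),L=L.round(1),F=o['wrist_force'].round(1),q=o['qpos'].round(2),gap=o['finger_gap'].round(4))
                                                                                                                                                                                                                                  ^^^^^^^^^^^^^^^^^^^^^
AttributeError: 'float' object has no attribute 'round'
```

```bash
sed -i "s/o\['finger_gap'\].round(4)/round(o['finger_gap'],4)/" h.py; python3 - <<'E'
from h import *
print(tipnow())
p,R,o=cur(); tip=p+R@[0,0,LT]
out=[]
for n in ('side','scene'):
    k=cap(n,n+'6'); u,v,_=proj(k,tip); print(n,u,v); u0,v0=int(u)-50,int(v)-40; print(u0,v0)
    out.append(cv2.resize(k['color'][v0:v0+75,u0:u0+100,::-1],None,fx=4,fy=8 if 0 else 4,interpolation=cv2.INTER_CUBIC))
cv2.imwrite('pics/g6.png',np.hstack(out))
k=cap('wrist','wrist6')
E
```

```text
{'t': 7.425, 'tip': array([ 0.6164, -0.1044,  0.0876]), 'r': np.float64(0.0596), 'phi': np.float64(131.5), 'L': np.float64(35.0), 'F': array([ 0.4,  0.2, -0.9]), 'q': array([ 0.02, -0.01, -0.19,  2.16,  0.7 ,  0.62,  0.36]), 'gap': 0.0135}
side 228.86358764410232 171.7887462948656
178 131
scene 215.81694649379108 217.2398629409203
165 177
```

View pics/g6.png

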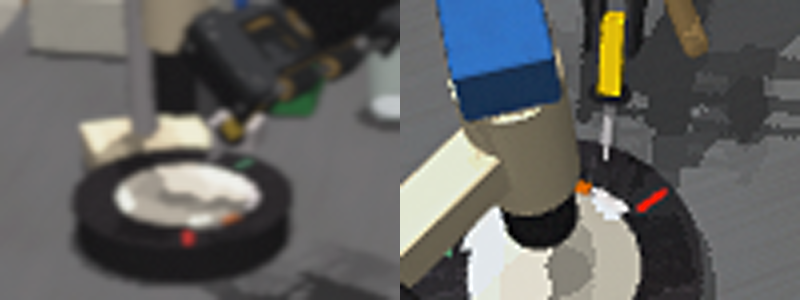

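View pics/wrist6.png

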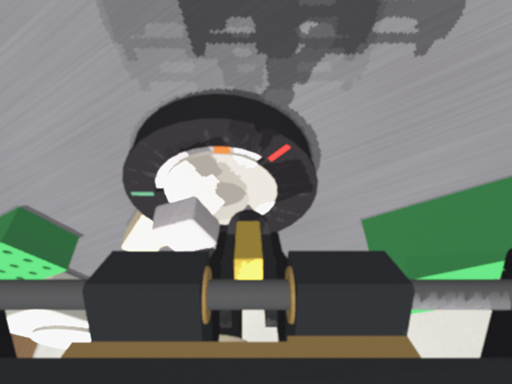

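```bash
python3 - <<'E'
from h import *
out=[]
for n,(u,v) in (('side6',(229,172)),('scene6',(216,217))):
    a=load(n)['color'][v-22:v+28,u-20:u+20,::-1].astype(float); a=np.clip((a-20)*1.5,0,255).astype(np.uint8)
    out.append(cv2.resize(a,None,fx=10,fy=10,interpolation=cv2.INTER_CUBIC))
cv2.imwrite('pics/g7.png',np.hstack(out))
E
```

```text
(no output)
```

View pics/g7.png

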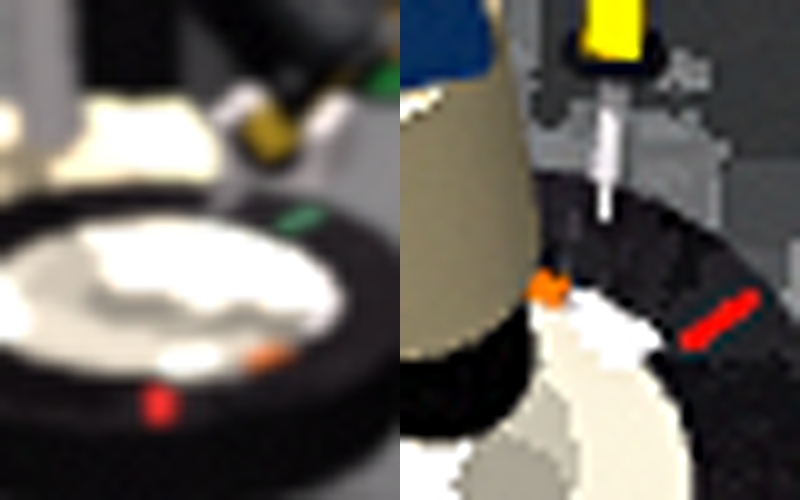

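```bash
python3 - <<'E'
from h import *
out=[]
for n,(u0,v0),S in (('side6',(192,155),7),('scene6',(190,195),7)):
    k=load(n); a=cv2.resize(k['color'][v0:v0+60,u0:u0+57,::-1],None,fx=S,fy=S,interpolation=cv2.INTER_CUBIC)
    for r,col,A in ((.0555,(255,0,255),(0,360)),(.0645,(255,255,0),(118,242)),(.094,(0,255,0),(0,360))):
        pts=[]
        for t in np.arange(A[0],A[1]+1,3):
            b=np.radians(t+AL); q=proj(k,[C[0]+r*np.cos(b),C[1]+r*np.sin(b),.035]); pts.append([(q[0]-u0+.5)*S-.5,(q[1]-v0+.5)*S-.5])
        cv2.polylines(a,[np.array(pts).round().astype(np.int32)],False,col,1)
    out.append(a)
cv2.imwrite('pics/g8.png',np.hstack(out))
E
```

```text
(no output)
```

View pics/g8.png

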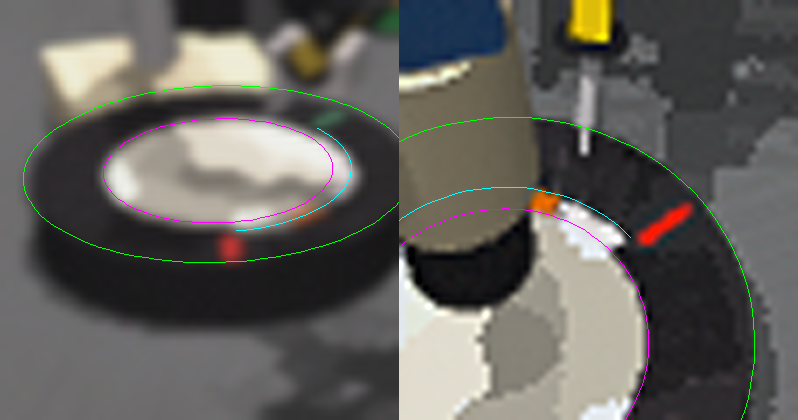

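The overlay fits the seam, insert and marks to about 1 px in both views, and the tip projects where it is seen. Compute the descent into the gap at 133°.

```bash
python3 - <<'E'
from h import *
print(tipnow()); p,R,o=cur()
for z in (.042,.036,.031): print(z,delta(*pose(133,z,.0578,32),p,R))
E
```

```text
{'t': 7.575, 'tip': array([ 0.6167, -0.1045,  0.0881]), 'r': np.float64(0.0594), 'phi': np.float64(131.3), 'L': np.float64(35.1), 'F': array([ 0.4,  0.1, -1.2]), 'q': array([ 0.02, -0.01, -0.19,  2.16,  0.7 ,  0.62,  0.36]), 'gap': 0.0139}
0.042 (array([ 2.24, -0.22,  3.82]), array([ 0.1,  3.1, -0. ]))
0.036 (array([ 2.58, -0.22,  4.31]), array([ 0.1,  3.1, -0. ]))
0.031 (array([ 2.87, -0.22,  4.72]), array([ 0.1,  3.1, -0. ]))
```

Emit:
{"op": "apply_moves", "data": {"travel": [[0.7, -0.1, 1.3], [1.4, -0.2, 2.5], [1.9, -0.2, 3.3], [2.2, -0.2, 3.8], [2.2, -0.2, 3.8], [2.2, -0.2, 3.8]], "delta_rot": [[0, 1, 0], [0, 2, 0], [0, 3, 0], [0, 3, 0], [0, 3, 0], [0, 3, 0]], "grip": [0, 0, 0, 0, 0, 0]}}

```text
clock: 8.32
tcp_pos: [0.5861, -0.0888, 0.0974]
ee_rot: [3.14, 0.559, 2.595]
wrist_force: [0.8, -0.8, -0.2]
finger_gap: 0.0138
```

```bash
cat > look.py <<'E'
from h import *
import sys
tag=sys.argv[1]; print(tipnow())
p,R,o=cur(); tip=p+R@[0,0,LT]; out=[]
for n in ('side','scene'):
    k=cap(n,n+tag); u,v,_=proj(k,tip); print(n,round(u,1),round(v,1)); u0,v0=int(u)-25,int(v)-35
    a=np.clip((k['color'][v0:v0+60,u0:u0+50,::-1].astype(float)-20)*1.4,0,255).astype(np.uint8)
    a=cv2.resize(a,None,fx=8,fy=8,interpolation=cv2.INTER_CUBIC); S=8
    for r in (.0555,.0645):
        pts=[]
        for t in np.arange(118,243,4):
            b=np.radians(t+AL); q=proj(k,[C[0]+r*np.cos(b),C[1]+r*np.sin(b),.035]); pts.append([(q[0]-u0+.5)*S-.5,(q[1]-v0+.5)*S-.5])
        cv2.polylines(a,[np.array(pts).round().astype(np.int32)],False,(0,255,0),1)
    cv2.circle(a,(int((u-u0+.5)*S),int((v-v0+.5)*S)),4,(255,0,255),1); out.append(a)
cv2.imwrite(f'pics/L{tag}.png',np.hstack(out))
E
python3 look.py 7
```

```text
{'t': 8.325, 'tip': array([ 0.616 , -0.1069,  0.0416]), 'r': np.float64(0.0578), 'phi': np.float64(133.2), 'L': np.float64(32.0), 'F': array([ 0.8, -0.8, -0.2]), 'q': array([ 0.03,  0.08, -0.17,  2.15,  0.69,  0.57,  0.36]), 'gap': 0.0138}
side 229.5 184.1
scene 216.1 225.5
```

View pics/L7.png

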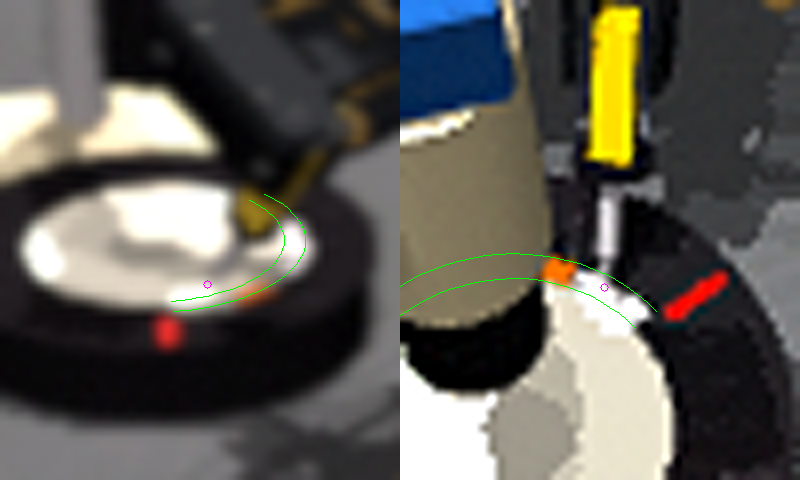

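Scene shows the tip over the white gap at (605,270), behind the orange shoe. Descend slowly.

```bash
python3 - <<'E'
from h import *
p,R,o=cur()
for z in (.036,.0305): print(z,delta(*pose(133,z,.0578,32),p,R))
E
```

```text
0.036 (array([0.29, 0.02, 0.49]), array([ 0.1,  0.1, -0. ]))
0.0305 (array([0.59, 0.02, 0.96]), array([ 0.1,  0.1, -0. ]))
```

Emit:
{"op": "apply_moves", "data": {"travel": [[0.15, 0, 0.25], [0.3, 0, 0.48], [0.45, 0, 0.72], [0.58, 0, 0.92], [0.58, 0, 0.92]], "delta_rot": [[0, 0, 0], [0, 0, 0], [0, 0, 0], [0, 0, 0], [0, 0, 0]], "grip": [0, 0, 0, 0, 0]}}

```text
clock: 9.05
tcp_pos: [0.5858, -0.0889, 0.0859]
ee_rot: [3.141, 0.558, 2.595]
wrist_force: [0.0, 0.7, 0.0]
finger_gap: 0.0137
```

```bash
python3 look.py 8
```

```text
{'t': 9.05, 'tip': array([ 0.6156, -0.107 ,  0.0301]), 'r': np.float64(0.0579), 'phi': np.float64(133.6), 'L': np.float64(32.0), 'F': array([0. , 0.7, 0. ]), 'q': array([ 0.03,  0.1 , -0.17,  2.16,  0.73,  0.55,  0.32]), 'gap': 0.0137}
side 229.7 187.2
scene 216.3 227.3
```

View pics/L8.png

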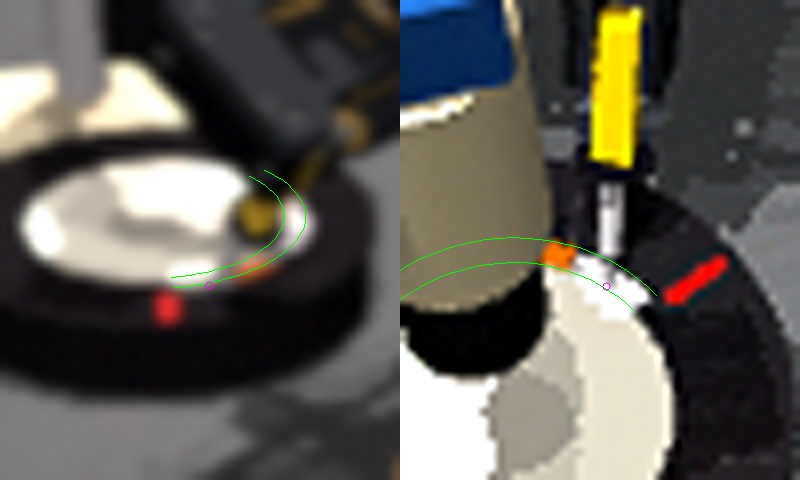

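No side force and tip at z = 0.030: it is inside the seam, with the shaft emerging from the gap at (610,255). Compute the first sweep rows.

```bash
cat > rows.py <<'E'
from h import *
import sys
a,b,n=float(sys.argv[1]),float(sys.argv[2]),int(sys.argv[3]); z=float(sys.argv[4]); r=float(sys.argv[5]); L=float(sys.argv[6]) if len(sys.argv)>6 else 32
print(tipnow()); p,R,o=cur(); T=[];D=[]
for f in np.linspace(a,b,n+1)[1:]:
    t,d=delta(*pose(f,z,r,L),p,R); T.append([float(x) for x in t]); D.append([float(x) for x in d])
print(T);print(D)
E
python3 rows.py 133.5 155.5 10 .0302 .0578
```

```text
{'t': 9.15, 'tip': array([ 0.6158, -0.107 ,  0.0305]), 'r': np.float64(0.0578), 'phi': np.float64(133.4), 'L': np.float64(32.0), 'F': array([-0.5,  0.8,  0. ]), 'q': array([ 0.03,  0.1 , -0.17,  2.16,  0.73,  0.55,  0.32]), 'gap': 0.0135}
[[0.08, -0.29, -0.02], [0.14, -0.57, -0.06], [0.2, -0.85, -0.09], [0.24, -1.13, -0.12], [0.28, -1.41, -0.15], [0.31, -1.7, -0.16], [0.33, -1.98, -0.18], [0.34, -2.27, -0.19], [0.35, -2.55, -0.19], [0.34, -2.84, -0.19]]
[[-0.7, 0.0, -1.2], [-1.3, 0.0, -2.1], [-1.8, 0.0, -3.0], [-2.4, 0.0, -4.0], [-3.0, 0.0, -4.9], [-3.6, 0.0, -5.8], [-4.2, 0.0, -6.8], [-4.8, 0.0, -7.7], [-5.3, 0.0, -8.6], [-5.9, 0.0, -9.6]]
```

Emit:
{"op": "apply_moves", "data": {"travel": [[0.07, -0.29, -0.03], [0.14, -0.57, -0.06], [0.2, -0.85, -0.09], [0.24, -1.13, -0.12], [0.28, -1.41, -0.15], [0.31, -1.7, -0.16], [0.33, -1.98, -0.18], [0.34, -2.27, -0.19], [0.35, -2.55, -0.19], [0.34, -2.84, -0.19]], "delta_rot": [[-0.6, 0, -1], [-1.3, 0, -2.1], [-1.8, 0, -3], [-2.4, 0, -4], [-3, 0, -4.9], [-3.6, 0, -5.8], [-4.2, 0, -6.8], [-4.8, 0, -7.7], [-5.3, 0, -8.6], [-5.9, 0, -9.6]], "grip": [0, 0, 0, 0, 0, 0, 0, 0, 0, 0]}}

```text
clock: 10.4
tcp_pos: [0.568, -0.111, 0.0863]
ee_rot: [-3.141, 0.56, 2.794]
wrist_force: [1.2, 0.9, -1.2]
finger_gap: 0.014
```

```bash
python3 look.py 9
```

```text
{'t': 10.4, 'tip': array([ 0.6009, -0.123 ,  0.0306]), 'r': np.float64(0.0577), 'phi': np.float64(155.3), 'L': np.float64(32.1), 'F': array([ 1.2,  0.9, -1.2]), 'q': array([ 0.13,  0.03, -0.14,  2.24,  0.51,  0.39,  0.8 ]), 'gap': 0.014}
side 235.0 185.2
scene 208.7 224.6
```

View pics/L9.png

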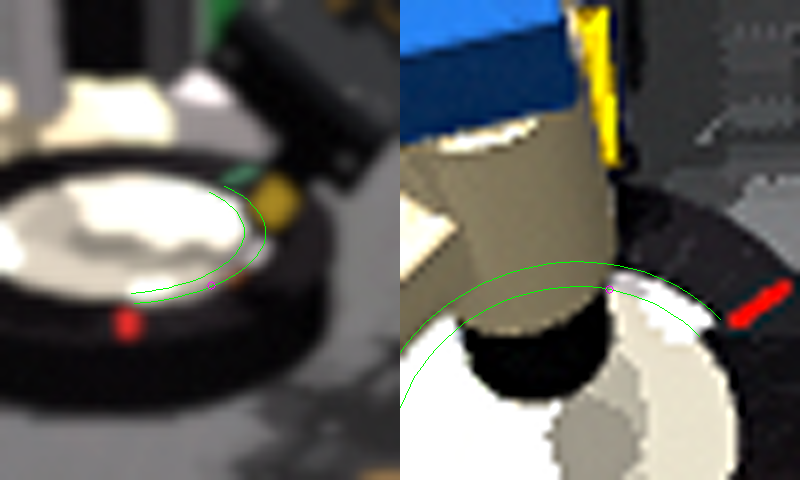

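The shoe moved along with the tip (orange now beyond the tip at side (235,278)). Forces small. Continue.

```bash
python3 rows.py 155.3 175.3 9 .0302 .0578
```

```text
{'t': 10.5, 'tip': array([ 0.6006, -0.1235,  0.0305]), 'r': np.float64(0.0576), 'phi': np.float64(155.9), 'L': np.float64(32.1), 'F': array([-0.3,  1.2, -0.5]), 'q': array([ 0.13,  0.03, -0.14,  2.24,  0.51,  0.39,  0.8 ]), 'gap': 0.0137}
[[0.05, -0.22, -0.0], [0.08, -0.51, -0.02], [0.1, -0.8, -0.03], [0.11, -1.09, -0.04], [0.11, -1.38, -0.04], [0.11, -1.68, -0.04], [0.09, -1.97, -0.03], [0.07, -2.26, -0.02], [0.04, -2.55, 0.0]]
[[-0.5, 0.1, -0.8], [-1.1, 0.1, -1.8], [-1.7, 0.1, -2.7], [-2.3, 0.1, -3.6], [-2.9, 0.1, -4.6], [-3.5, 0.1, -5.5], [-4.1, 0.1, -6.5], [-4.7, 0.1, -7.4], [-5.3, 0.1, -8.4]]
```

Emit:
{"op": "apply_moves", "data": {"travel": [[0.05, -0.22, 0], [0.08, -0.51, -0.02], [0.1, -0.8, -0.03], [0.11, -1.09, -0.04], [0.11, -1.38, -0.04], [0.11, -1.68, -0.04], [0.09, -1.97, -0.03], [0.07, -2.26, -0.02], [0.04, -2.55, 0]], "delta_rot": [[-0.5, 0, -0.8], [-1.1, 0, -1.8], [-1.7, 0, -2.7], [-2.3, 0, -3.6], [-2.9, 0, -4.6], [-3.5, 0, -5.5], [-4.1, 0, -6.5], [-4.7, 0, -7.4], [-5.3, 0, -8.4]], "grip": [0, 0, 0, 0, 0, 0, 0, 0, 0]}}

```text
clock: 11.62
tcp_pos: [0.5589, -0.1347, 0.086]
ee_rot: [3.142, 0.559, 2.966]
wrist_force: [-0.1, 1.6, 0.7]
finger_gap: 0.0137
```

```bash
python3 look.py 10; python3 rows.py 175.5 195.5 9 .0302 .0578
```

```text
{'t': 11.625, 'tip': array([ 0.5932, -0.1408,  0.0302]), 'r': np.float64(0.0578), 'phi': np.float64(174.6), 'L': np.float64(32.0), 'F': array([-0.1,  1.6,  0.7]), 'q': array([ 0.23,  0.01, -0.08,  2.25,  0.05,  0.32,  1.5 ]), 'gap': 0.0137}
side 238.3 183.0
scene 201.3 224.6
{'t': 11.725, 'tip': array([ 0.5931, -0.1414,  0.0301]), 'r': np.float64(0.0578), 'phi': np.float64(175.2), 'L': np.float64(32.0), 'F': array([ 0.4,  1.7, -0.1]), 'q': array([ 0.23,  0.01, -0.08,  2.25,  0.05,  0.32,  1.5 ]), 'gap': 0.0139}
[[-0.0, -0.33, -0.01], [-0.01, -0.62, -0.0], [-0.02, -0.91, 0.0], [-0.05, -1.2, 0.02], [-0.08, -1.49, 0.04], [-0.12, -1.78, 0.06], [-0.16, -2.06, 0.09], [-0.22, -2.35, 0.13], [-0.29, -2.63, 0.17]]
[[-0.6, 0.0, -1.0], [-1.2, 0.0, -2.0], [-1.8, 0.0, -2.9], [-2.4, 0.0, -3.8], [-3.0, 0.0, -4.8], [-3.6, 0.0, -5.7], [-4.2, 0.0, -6.7], [-4.7, 0.0, -7.6], [-5.3, 0.0, -8.5]]
```

View pics/L10.png

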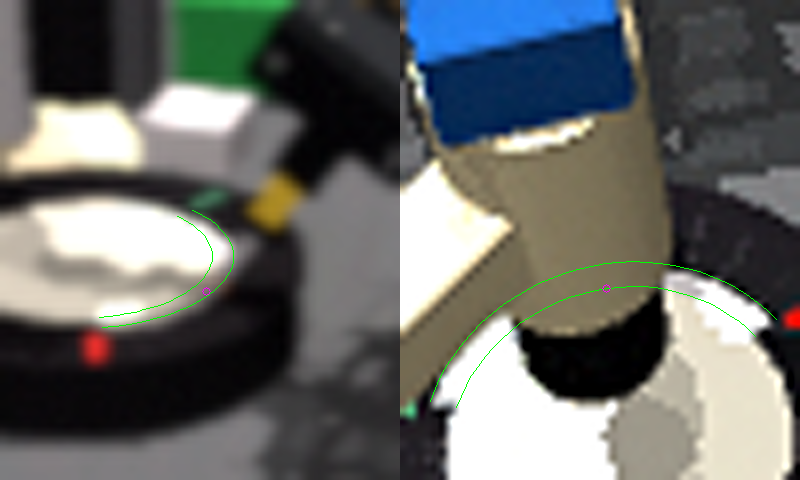

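Tip is at 175°, side force about 1.7 N, lamp clear. Joint 7 is rising quickly, so I'll follow the lean azimuth more slowly from here.

```bash
sed -i 's/psi=180+.5\*(phi-180)/psi=177.6+.24*(phi-175.2)/' h.py; python3 rows.py 175.2 195.2 9 .0302 .0578
```

```text
{'t': 11.725, 'tip': array([ 0.5931, -0.1414,  0.0301]), 'r': np.float64(0.0578), 'phi': np.float64(175.2), 'L': np.float64(32.0), 'F': array([ 0.4,  1.7, -0.1]), 'q': array([ 0.23,  0.01, -0.08,  2.25,  0.05,  0.32,  1.5 ]), 'gap': 0.0139}
[[-0.0, -0.25, -0.01], [-0.01, -0.51, -0.01], [-0.02, -0.76, 0.0], [-0.04, -1.02, 0.01], [-0.06, -1.27, 0.03], [-0.1, -1.53, 0.05], [-0.14, -1.78, 0.08], [-0.19, -2.03, 0.11], [-0.24, -2.28, 0.14]]
[[-0.2, 0.0, -0.4], [-0.5, 0.0, -0.8], [-0.8, 0.0, -1.3], [-1.1, 0.0, -1.7], [-1.4, 0.0, -2.2], [-1.7, 0.0, -2.7], [-1.9, 0.0, -3.1], [-2.2, 0.0, -3.6], [-2.5, 0.0, -4.0]]
```

Emit:
{"op": "apply_moves", "data": {"travel": [[0, -0.25, -0.01], [-0.01, -0.51, -0.01], [-0.02, -0.76, 0], [-0.04, -1.02, 0.01], [-0.06, -1.27, 0.03], [-0.1, -1.53, 0.05], [-0.14, -1.78, 0.08], [-0.19, -2.03, 0.11], [-0.24, -2.28, 0.14]], "delta_rot": [[-0.2, 0, -0.4], [-0.5, 0, -0.8], [-0.8, 0, -1.3], [-1.1, 0, -1.7], [-1.4, 0, -2.2], [-1.7, 0, -2.7], [-1.9, 0, -3.1], [-2.2, 0, -3.6], [-2.5, 0, -4]], "grip": [0, 0, 0, 0, 0, 0, 0, 0, 0]}}

```text
clock: 12.85
tcp_pos: [0.5574, -0.1575, 0.0857]
ee_rot: [3.141, 0.558, 3.048]
wrist_force: [-0.5, 0.8, 0.3]
finger_gap: 0.0137
```

```bash
python3 look.py 11; python3 rows.py 195.2 213.2 8 .0302 .0578
```

```text
{'t': 12.85, 'tip': array([ 0.5921, -0.1607,  0.0299]), 'r': np.float64(0.0578), 'phi': np.float64(194.5), 'L': np.float64(32.0), 'F': array([-0.5,  0.8,  0.3]), 'q': array([ 0.3 ,  0.03, -0.05,  2.23, -0.24,  0.34,  1.93]), 'gap': 0.0137}
side 239.7 180.4
scene 194.0 226.9
{'t': 12.95, 'tip': array([ 0.5921, -0.1612,  0.0299]), 'r': np.float64(0.0579), 'phi': np.float64(194.9), 'L': np.float64(32.0), 'F': array([ 0.5,  1.9, -0. ]), 'q': array([ 0.3 ,  0.03, -0.05,  2.23, -0.24,  0.34,  1.93]), 'gap': 0.0138}
[[-0.07, -0.28, 0.01], [-0.13, -0.53, 0.05], [-0.19, -0.78, 0.09], [-0.26, -1.02, 0.13], [-0.33, -1.27, 0.18], [-0.42, -1.5, 0.23], [-0.51, -1.74, 0.29], [-0.6, -1.97, 0.35]]
[[-0.3, -0.0, -0.5], [-0.6, -0.0, -0.9], [-0.9, -0.0, -1.4], [-1.1, -0.0, -1.9], [-1.4, -0.0, -2.3], [-1.7, -0.0, -2.8], [-2.0, -0.0, -3.2], [-2.3, -0.0, -3.7]]
```

View pics/L11.png

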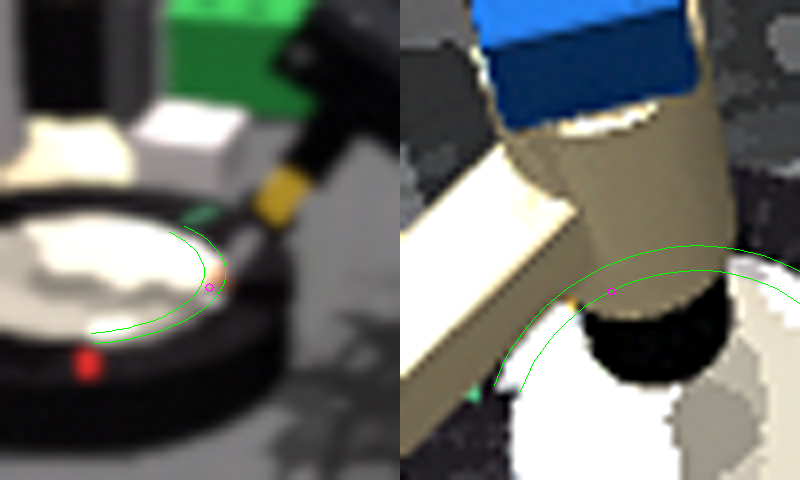

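The orange shoe is visible in the scene at (572,303), ahead of the tip. Continue.

Emit:
{"op": "apply_moves", "data": {"travel": [[-0.07, -0.28, 0.01], [-0.13, -0.53, 0.05], [-0.19, -0.78, 0.09], [-0.26, -1.02, 0.13], [-0.33, -1.27, 0.18], [-0.42, -1.5, 0.23], [-0.51, -1.74, 0.29], [-0.6, -1.97, 0.35]], "delta_rot": [[-0.3, 0, -0.5], [-0.6, 0, -0.9], [-0.9, 0, -1.4], [-1.1, 0, -1.9], [-1.4, 0, -2.3], [-1.7, 0, -2.8], [-2, 0, -3.2], [-2.3, 0, -3.7]], "grip": [0, 0, 0, 0, 0, 0, 0, 0]}}

```text
clock: 13.95
tcp_pos: [0.5625, -0.1782, 0.086]
ee_rot: [-3.142, 0.558, 3.124]
wrist_force: [-1.3, 0.6, -0.2]
finger_gap: 0.0136
```

```bash
python3 look.py 12; python3 rows.py 213 224 8 .0302 .0578
```

```text
{'t': 13.95, 'tip': array([ 0.5974, -0.1788,  0.0302]), 'r': np.float64(0.0578), 'phi': np.float64(213.3), 'L': np.float64(32.0), 'F': array([-1.3,  0.6, -0.2]), 'q': array([ 0.37,  0.07, -0.04,  2.19, -0.45,  0.38,  2.26]), 'gap': 0.0136}
side 239.2 177.8
scene 188.0 231.0
{'t': 14.05, 'tip': array([ 0.5974, -0.1792,  0.0302]), 'r': np.float64(0.0579), 'phi': np.float64(213.6), 'L': np.float64(32.0), 'F': array([-1.3,  1. , -1. ]), 'q': array([ 0.37,  0.07, -0.04,  2.19, -0.45,  0.38,  2.26]), 'gap': 0.0134}
[[-0.04, -0.08, 0.02], [-0.09, -0.22, 0.05], [-0.15, -0.36, 0.09], [-0.21, -0.5, 0.13], [-0.28, -0.64, 0.17], [-0.34, -0.78, 0.21], [-0.41, -0.91, 0.25], [-0.48, -1.04, 0.3]]
[[-0.1, -0.0, -0.2], [-0.3, -0.0, -0.5], [-0.5, -0.0, -0.8], [-0.7, -0.0, -1.0], [-0.8, -0.0, -1.3], [-1.0, -0.0, -1.6], [-1.2, -0.0, -1.9], [-1.4, -0.0, -2.2]]
```

View pics/L12.png

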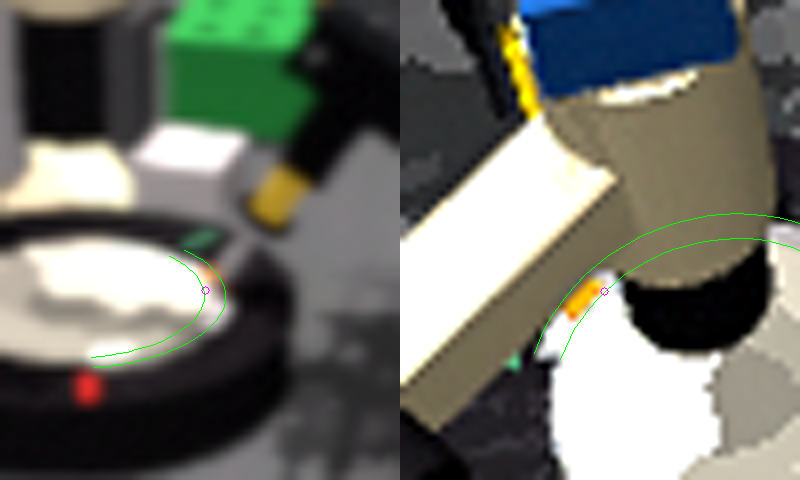

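The shoe is now at scene (583,300) near the green end, tip right behind it. Go slowly to 224°.

Emit:
{"op": "apply_moves", "data": {"travel": [[-0.04, -0.08, 0.02], [-0.09, -0.22, 0.05], [-0.15, -0.36, 0.09], [-0.21, -0.5, 0.13], [-0.28, -0.64, 0.17], [-0.34, -0.78, 0.21], [-0.41, -0.91, 0.25], [-0.48, -1.04, 0.3], [-0.48, -1.04, 0.3]], "delta_rot": [[-0.1, 0, -0.2], [-0.3, 0, -0.5], [-0.5, 0, -0.8], [-0.7, 0, -1], [-0.8, 0, -1.3], [-1, 0, -1.6], [-1.2, 0, -1.9], [-1.4, 0, -2.2], [-1.4, 0, -2.2]], "grip": [0, 0, 0, 0, 0, 0, 0, 0, 0]}}

```text
clock: 15.18
tcp_pos: [0.5682, -0.1889, 0.0861]
ee_rot: [3.141, 0.559, -3.114]
wrist_force: [-1.4, 0.8, -1.0]
finger_gap: 0.0138
```

```bash
python3 look.py 13; sed -i 's/psi=177.6+.24\*(phi-175.2)/psi=min(177.6+.24*(phi-175.2),189.3)/' h.py; python3 rows.py 224.5 232.5 8 .0302 .0578
```

```text
{'t': 15.175, 'tip': array([ 0.6031, -0.1879,  0.0304]), 'r': np.float64(0.0575), 'phi': np.float64(224.0), 'L': np.float64(32.0), 'F': array([-1.4,  0.8, -1. ]), 'q': array([ 0.41,  0.09, -0.04,  2.16, -0.53,  0.41,  2.4 ]), 'gap': 0.0138}
side 238.0 176.5
scene 185.3 234.0
{'t': 15.275, 'tip': array([ 0.6031, -0.1878,  0.0304]), 'r': np.float64(0.0574), 'phi': np.float64(223.8), 'L': np.float64(32.0), 'F': array([-0.8, -0.1, -0.2]), 'q': array([ 0.41,  0.09, -0.04,  2.16, -0.53,  0.41,  2.4 ]), 'gap': 0.0139}
[[-0.05, -0.15, 0.05], [-0.1, -0.23, 0.09], [-0.15, -0.31, 0.12], [-0.2, -0.39, 0.15], [-0.26, -0.47, 0.19], [-0.31, -0.55, 0.22], [-0.37, -0.62, 0.26], [-0.43, -0.7, 0.29]]
[[0.0, 0.0, 0.1], [0.0, 0.0, 0.1], [0.0, 0.0, 0.1], [0.0, 0.0, 0.1], [0.0, 0.0, 0.1], [0.0, 0.0, 0.1], [0.0, 0.0, 0.1], [0.0, 0.0, 0.1]]
```

View pics/L13.png

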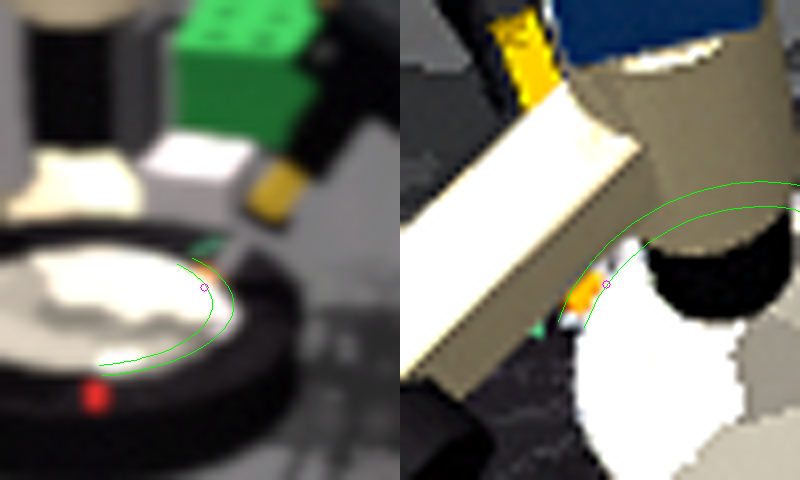

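A little white seam remains ahead of the orange. Final approach in 1 mm steps with force checks.

Emit:
{"op": "apply_moves", "data": {"travel": [[-0.05, -0.13, 0.04], [-0.1, -0.23, 0.07], [-0.1, -0.23, 0.07]], "delta_rot": [[0, 0, 0], [0, 0, 0], [0, 0, 0]], "grip": [0, 0, 0]}}

```text
clock: 15.65
tcp_pos: [0.5695, -0.1909, 0.0862]
ee_rot: [3.141, 0.559, -3.114]
wrist_force: [-0.8, 1.6, -1.0]
finger_gap: 0.014
```

```bash
python3 -c "
from h import *
print(tipnow())"
```

```text
{'t': 15.65, 'tip': array([ 0.6044, -0.1899,  0.0304]), 'r': np.float64(0.0577), 'phi': np.float64(226.4), 'L': np.float64(32.0), 'F': array([-0.8,  1.6, -1. ]), 'q': array([ 0.41,  0.1 , -0.04,  2.16, -0.53,  0.41,  2.41]), 'gap': 0.014}
```

Emit:
{"op": "apply_moves", "data": {"travel": [[-0.05, -0.08, 0.03], [-0.11, -0.16, 0.06], [-0.11, -0.16, 0.06]], "delta_rot": [[0, 0, 0], [0, 0, 0], [0, 0, 0]], "grip": [0, 0, 0]}}

```text
clock: 16.02
tcp_pos: [0.5708, -0.1925, 0.0862]
ee_rot: [3.141, 0.559, -3.114]
wrist_force: [-1.6, 1.4, -0.1]
finger_gap: 0.0136
```

```bash
python3 look.py 14
```

```text
{'t': 16.025, 'tip': array([ 0.6056, -0.1916,  0.0304]), 'r': np.float64(0.0577), 'phi': np.float64(228.4), 'L': np.float64(32.0), 'F': array([-1.6,  1.4, -0.1]), 'q': array([ 0.41,  0.1 , -0.04,  2.15, -0.53,  0.42,  2.41]), 'gap': 0.0136}
side 237.5 176.0
scene 184.3 235.4
```

View pics/L14.png

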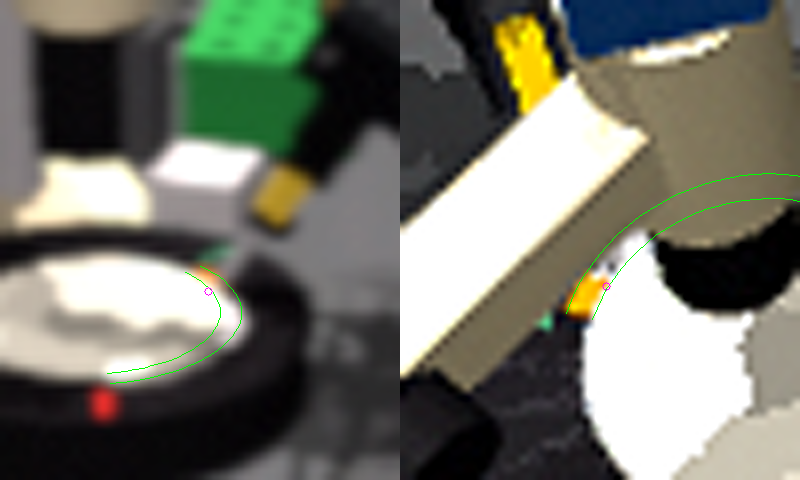

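Orange now reaches the seam's end in the scene (580,300) with no white left ahead; force still only about 2 N. Keep nudging.

Emit:
{"op": "apply_moves", "data": {"travel": [[-0.05, -0.08, 0.03], [-0.1, -0.16, 0.06], [-0.1, -0.16, 0.06]], "delta_rot": [[0, 0, 0], [0, 0, 0], [0, 0, 0]], "grip": [0, 0, 0]}}

```text
clock: 16.5
tcp_pos: [0.5717, -0.1935, 0.0859]
ee_rot: [3.141, 0.558, -3.114]
wrist_force: [-3.3, 2.8, 1.0]
finger_gap: 0.014
```

```bash
python3 -c "
from h import *
print(tipnow())"
```

```text
{'t': 16.5, 'tip': array([ 0.6065, -0.1925,  0.0301]), 'r': np.float64(0.0577), 'phi': np.float64(229.6), 'L': np.float64(32.0), 'F': array([-3.3,  2.8,  1. ]), 'q': array([ 0.41,  0.11, -0.04,  2.15, -0.53,  0.42,  2.41]), 'gap': 0.014}
```

Force rises to 4.4 N: the shoe has met its stop. Add about 1.2 mm more.

Emit:
{"op": "apply_moves", "data": {"travel": [[-0.03, -0.05, 0.02], [-0.06, -0.09, 0.035], [-0.06, -0.09, 0.035], [-0.06, -0.09, 0.035]], "delta_rot": [[0, 0, 0], [0, 0, 0], [0, 0, 0], [0, 0, 0]], "grip": [0, 0, 0, 0]}}

```text
clock: 17.0
tcp_pos: [0.5724, -0.1941, 0.086]
ee_rot: [3.14, 0.558, -3.114]
wrist_force: [-4.8, 5.0, 2.3]
finger_gap: 0.0138
```

```bash
python3 -c "
from h import *
print(tipnow())"
```

```text
{'t': 17.0, 'tip': array([ 0.6072, -0.193 ,  0.0302]), 'r': np.float64(0.0576), 'phi': np.float64(230.5), 'L': np.float64(32.0), 'F': array([-4.8,  5. ,  2.3]), 'q': array([ 0.41,  0.11, -0.04,  2.15, -0.53,  0.42,  2.41]), 'gap': 0.0138}
```

Emit:
{"op": "apply_moves", "data": {"travel": [[-0.03, -0.05, 0.02], [-0.06, -0.1, 0.04], [-0.06, -0.1, 0.04], [-0.06, -0.1, 0.04], [-0.06, -0.1, 0.04]], "delta_rot": [[0, 0, 0], [0, 0, 0], [0, 0, 0], [0, 0, 0], [0, 0, 0]], "grip": [0, 0, 0, 0, 0]}}

```text
clock: 17.62
tcp_pos: [0.5731, -0.1948, 0.0859]
ee_rot: [3.14, 0.558, -3.113]
wrist_force: [-4.9, 5.8, 1.5]
finger_gap: 0.0136
```

```bash
python3 look.py 15
```

```text
{'t': 17.625, 'tip': array([ 0.6079, -0.1937,  0.0301]), 'r': np.float64(0.0575), 'phi': np.float64(231.5), 'L': np.float64(32.0), 'F': array([-4.9,  5.8,  1.5]), 'q': array([ 0.41,  0.11, -0.04,  2.15, -0.53,  0.42,  2.42]), 'gap': 0.0136}
side 237.0 175.7
scene 183.8 236.4
```

View pics/L15.png

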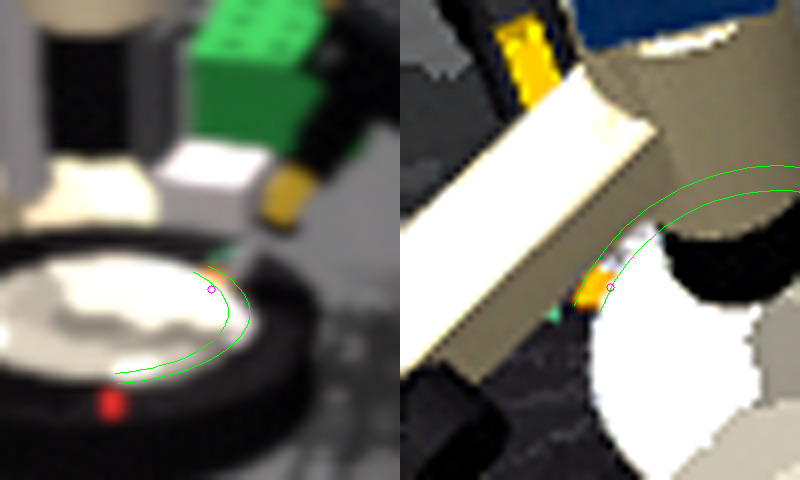

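7.7 N now. One more small step towards 10 N and hold.

Emit:
{"op": "apply_moves", "data": {"travel": [[-0.04, -0.06, 0.03], [-0.08, -0.12, 0.05], [-0.08, -0.12, 0.05], [-0.08, -0.12, 0.05], [-0.08, -0.12, 0.05], [-0.08, -0.12, 0.05]], "delta_rot": [[0, 0, 0], [0, 0, 0], [0, 0, 0], [0, 0, 0], [0, 0, 0], [0, 0, 0]], "grip": [0, 0, 0, 0, 0, 0]}}

```text
clock: 18.48
tcp_pos: [0.5742, -0.1958, 0.0862]
ee_rot: [3.14, 0.558, -3.113]
wrist_force: [-5.7, 6.6, 6.2]
finger_gap: 0.0137
```

```bash
python3 look.py 16
```

```text
{'t': 18.475, 'tip': array([ 0.6091, -0.1947,  0.0304]), 'r': np.float64(0.0574), 'phi': np.float64(233.0), 'L': np.float64(32.0), 'F': array([-5.7,  6.6,  6.2]), 'q': array([ 0.42,  0.11, -0.04,  2.14, -0.53,  0.42,  2.42]), 'gap': 0.0137}
side 236.7 175.5
scene 183.5 236.9
```

View pics/L16.png

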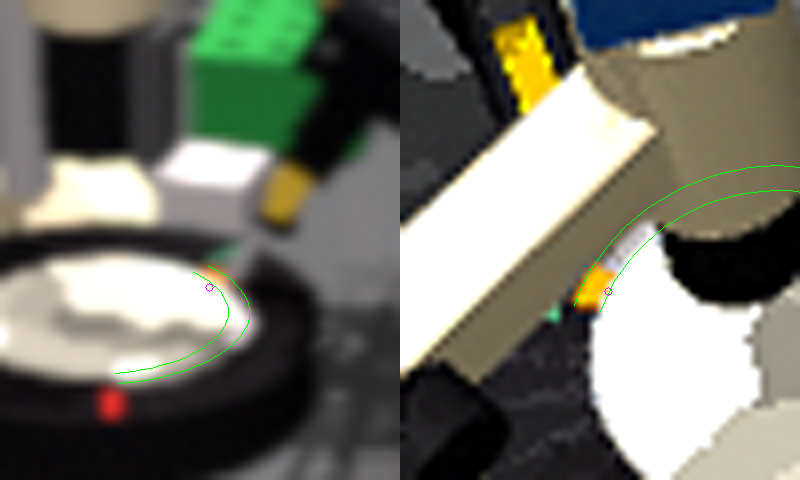

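Total about 10.7 N held for over 0.5 s, orange block flush with the seam's green end. Back off along the seam, then withdraw along the stylus axis.

Emit:
{"op": "apply_moves", "data": {"travel": [[0.1, 0.15, -0.08], [0.25, 0.35, -0.17], [0.28, 0.42, -0.25], [0.28, 0.42, -0.8], [0.28, 0.42, -2.5], [0.28, 0.42, -5], [0.28, 0.42, -8], [0.28, 0.42, -11], [0.28, 0.42, -11], [0.28, 0.42, -11]], "delta_rot": [[0, 0, 0], [0, 0, 0], [0, 0, 0], [0, 0, 0], [0, 0, 0], [0, 0, 0], [0, 0, 0], [0, 0, 0], [0, 0, 0], [0, 0, 0]], "grip": [0, 0, 0, 0, 0, 0, 0, 0, 0, 0]}}

```text
clock: 19.82
tcp_pos: [0.5137, -0.1948, 0.1777]
ee_rot: [-3.142, 0.559, -3.114]
wrist_force: [-0.0, 0.9, -1.2]
finger_gap: 0.0138
```

```bash
python3 - <<'E'
from h import *
print(tipnow()); out=[]
p,R,o=cur(); tip=p+R@[0,0,LT]
k=cap('side','side17'); u,v,_=proj(k,tip); print(u,v)
a=k['color'][130:205,185:285,::-1]; out.append(cv2.resize(a,None,fx=4,fy=4,interpolation=cv2.INTER_CUBIC))
k=cap('scene','scene17'); print(proj(k,tip)); a=k['color'][185:260,140:240,::-1]; out.append(cv2.resize(a,None,fx=4,fy=4,interpolation=cv2.INTER_CUBIC))
cv2.imwrite('pics/g17.png',np.hstack(out))
q=pz(k,181.3,236.6,.0345)[:2]-C; print('shoe',np.hypot(*q),(np.degrees(np.arctan2(q[1],q[0]))-AL)%360)
w=cap('wrist','wrist17')
E
```

```text
{'t': 19.825, 'tip': array([ 0.5486, -0.1938,  0.122 ]), 'r': np.float64(0.1085), 'phi': np.float64(209.3), 'L': np.float64(32.0), 'F': array([-0. ,  0.9, -1.2]), 'q': array([ 0.44, -0.14, -0.01,  2.17, -0.41,  0.64,  2.3 ]), 'gap': 0.0138}
254.07646519033872 152.47214939406217
[171.24085195 200.54311972   0.97935673]
shoe 0.06178872983281485 235.62980316089028
```

View pics/g17.png

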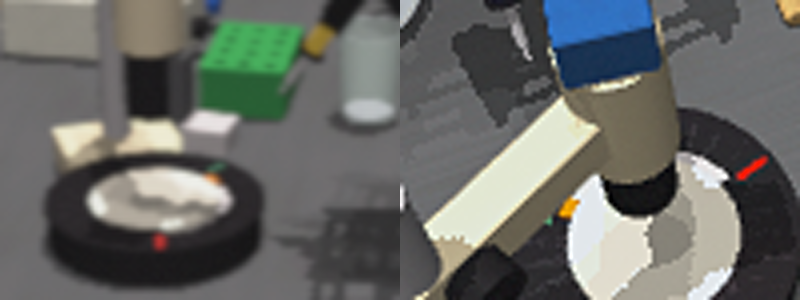

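View pics/wrist17.png

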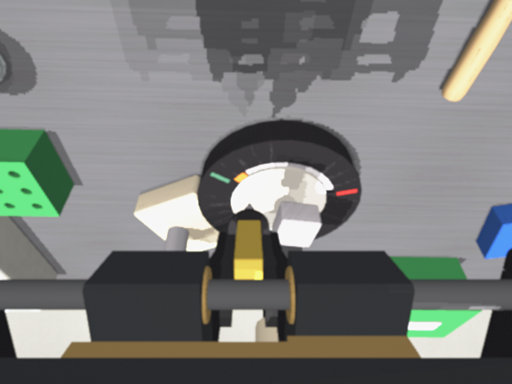

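Shoe measures 235.6° (home = 235°). The tip appears within about 1 px of prediction in both views. Compute the return above the stand.

```bash
python3 - <<'E'
from h import *
p,R,o=cur()
T=Ro.from_euler('xyz',[np.pi,0,-2.862]).as_matrix()
t,d=delta(np.array([.508,.255,.19]),T,p,R); print(t,d,np.linalg.norm(d))
for f in np.arange(1,11)/10: print((t*f).round(1).tolist(),(d*f).round(1).tolist())
E
```

```text
[-1.28 44.93 -0.71] [ -4.   31.8 -14.1] 35.0149967870911
[-0.1, 4.5, -0.1] [-0.4, 3.2, -1.4]
[-0.3, 9.0, -0.1] [-0.8, 6.4, -2.8]
[-0.4, 13.5, -0.2] [-1.2, 9.5, -4.2]
[-0.5, 18.0, -0.3] [-1.6, 12.7, -5.6]
[-0.6, 22.5, -0.4] [-2.0, 15.9, -7.0]
[-0.8, 27.0, -0.4] [-2.4, 19.1, -8.5]
[-0.9, 31.5, -0.5] [-2.8, 22.3, -9.9]
[-1.0, 35.9, -0.6] [-3.2, 25.4, -11.3]
[-1.2, 40.4, -0.6] [-3.6, 28.6, -12.7]
[-1.3, 44.9, -0.7] [-4.0, 31.8, -14.1]
```

Emit:
{"op": "apply_moves", "data": {"travel": [[-0.1, 4.5, -0.1], [-0.3, 9, -0.1], [-0.4, 13.5, -0.2], [-0.5, 18, -0.3], [-0.6, 22.5, -0.4], [-0.8, 27, -0.4], [-0.9, 31.5, -0.5], [-1, 35.9, -0.6], [-1.2, 40.4, -0.6], [-1.3, 44.9, -0.7], [-1.3, 44.9, -0.7], [-1.3, 44.9, -0.7]], "delta_rot": [[-0.4, 3.2, -1.4], [-0.8, 6.4, -2.8], [-1.2, 9.5, -4.2], [-1.6, 12.7, -5.6], [-2, 15.9, -7], [-2.4, 19.1, -8.5], [-2.8, 22.3, -9.9], [-3.2, 25.4, -11.3], [-3.6, 28.6, -12.7], [-4, 31.8, -14.1], [-4, 31.8, -14.1], [-4, 31.8, -14.1]], "grip": [0, 0, 0, 0, 0, 0, 0, 0, 0, 0, 0, 0]}}

```text
clock: 21.48
tcp_pos: [0.5083, 0.2542, 0.1898]
ee_rot: [-3.141, -0.001, -2.861]
wrist_force: [0.8, -0.1, -0.5]
finger_gap: 0.0139
```

```bash
cat > lk2.py <<'E'
from h import *
import sys
tag=sys.argv[1]
p,R,o=cur(); tip=p+R@[0,0,LT]; print(o['clock'],p.round(4),o['ee_rot'].round(3),o['wrist_force'].round(1),o['qpos'].round(2),'tip',tip.round(4))
T=Ro.from_euler('xyz',[np.pi,0,-2.862]).as_matrix(); print(delta(np.array([.508,.255,.19]),T,p,R))
out=[]
for n in ('side','scene'):
    k=cap(n,n+tag); u,v,_=proj(k,tip); print(n,u,v); u0,v0=int(u)-25,int(v)-30
    a=np.clip((k['color'][v0:v0+60,u0:u0+50,::-1].astype(float)-20)*1.5,0,255).astype(np.uint8)
    a=cv2.resize(a,None,fx=8,fy=8,interpolation=cv2.INTER_CUBIC)
    for m,col in((p+R@[0,0,LT],(255,0,255)),(p+R@[0,0,LT-.045],(0,255,0)),(np.array([.508,.2556,.06]),(0,255,255))):
        q=proj(k,m); cv2.circle(a,(int((q[0]-u0+.5)*8),int((q[1]-v0+.5)*8)),4,col,1)
    out.append(a)
cv2.imwrite(f'pics/K{tag}.png',np.hstack(out))
E
python3 lk2.py 18
```

```text
21.475 [0.5083 0.2542 0.1898] [-3.141e+00 -1.000e-03 -2.861e+00] [ 0.8 -0.1 -0.5] [-0.    0.28 -0.64  1.62  0.18  1.3   1.18] tip [0.5083 0.2542 0.124 ]
(array([ 0.01,  0.08, -0.02]), array([-0., -0.,  0.]))
side 241.5316578113352 226.09628255945623
scene 324.8063231592872 133.49505545884526
```

View pics/K18.png

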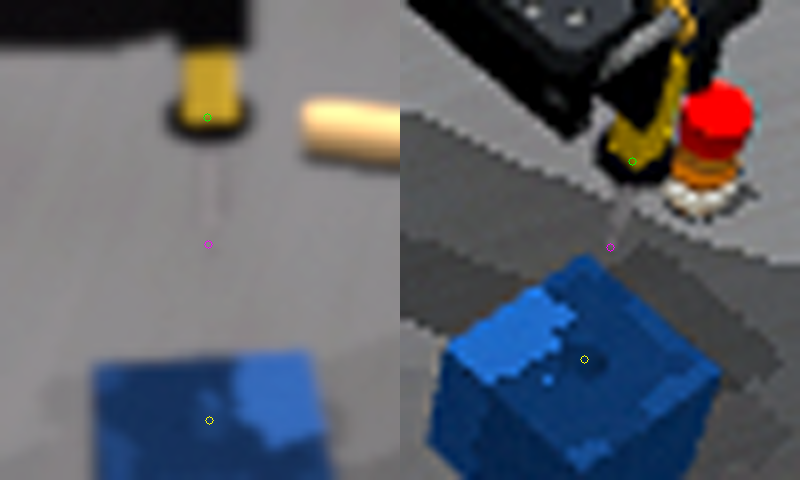

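Tip, predicted points and hole line up within about 1 px. Lower into the hole.

Emit:
{"op": "apply_moves", "data": {"travel": [[0, 0.08, 2], [0, 0.08, 4.5], [0, 0.08, 6], [0, 0.08, 7.5], [0, 0.08, 9], [0, 0.08, 10.2], [0, 0.08, 10.7], [0, 0.08, 10.7], [0, 0.08, 10.7]], "delta_rot": [[0, 0, 0], [0, 0, 0], [0, 0, 0], [0, 0, 0], [0, 0, 0], [0, 0, 0], [0, 0, 0], [0, 0, 0], [0, 0, 0]], "grip": [0, 0, 0, 0, 0, 0, 0, 0, 0]}}

```text
clock: 22.7
tcp_pos: [0.5086, 0.2554, 0.0844]
ee_rot: [-3.141, 0.002, -2.861]
wrist_force: [0.2, -0.4, -0.7]
finger_gap: 0.0134
```

```bash
python3 lk2.py 19
```

```text
22.7 [0.5086 0.2554 0.0844] [-3.141e+00  2.000e-03 -2.861e+00] [ 0.2 -0.4 -0.7] [-0.03  0.38 -0.62  1.73  0.25  1.1   1.12] tip [0.5088 0.2554 0.0186]
(array([  0.06,  -0.03, -10.56]), array([-0. ,  0.1,  0. ]))
side 241.57813057927746 261.2370212350483
scene 319.4138374997993 156.10661379403248
```

View pics/K19.png

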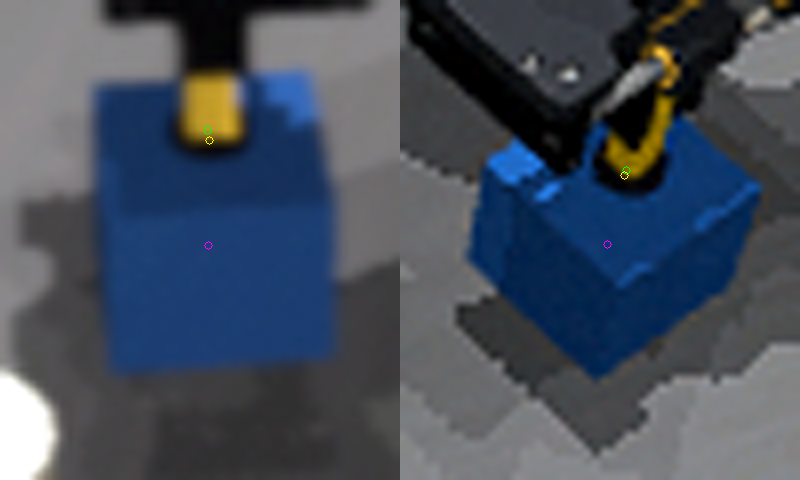

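The stylus is in the hole, collar about 3–4 mm above the seat. Lower the rest, then release.

Emit:
{"op": "apply_moves", "data": {"travel": [[0, 0, 0.15], [0, 0, 0.3], [0, 0, 0.35], [0, 0, 0.35]], "delta_rot": [[0, 0, 0], [0, 0, 0], [0, 0, 0], [0, 0, 0]], "grip": [0, 0, 0, 0]}}

```text
clock: 23.3
tcp_pos: [0.5084, 0.2552, 0.0807]
ee_rot: [-3.141, 0.001, -2.861]
wrist_force: [-2.4, -0.9, 5.2]
finger_gap: 0.0137
```

Emit:
{"op": "apply_moves", "data": {"travel": [[0, 0, 0], [0, 0, 0], [0, 0, 0], [0, 0, 0], [0, 0, 0], [0, 0, 0], [0, 0, 0], [0, 0, 0]], "delta_rot": [[0, 0, 0], [0, 0, 0], [0, 0, 0], [0, 0, 0], [0, 0, 0], [0, 0, 0], [0, 0, 0], [0, 0, 0]], "grip": [0.25, 0.4, 0.5, 0.6, 0.8, 1, 1, 1]}}

```text
clock: 24.3
tcp_pos: [0.5083, 0.2552, 0.0804]
ee_rot: [-3.141, 0.001, -2.862]
wrist_force: [0.9, 0.5, -0.3]
finger_gap: 0.0826
```

```bash
python3 lk2.py 20
```

```text
24.3 [0.5083 0.2552 0.0804] [-3.141e+00  1.000e-03 -2.862e+00] [ 0.9  0.5 -0.3] [-0.03  0.39 -0.62  1.74  0.25  1.09  1.12] tip [0.5084 0.2551 0.0146]
(array([ 3.000e-02, -1.000e-02, -1.096e+01]), array([-0.,  0.,  0.]))
side 241.74588529407777 262.4424759048265
scene 319.07304188371666 156.83451467048485
```

View pics/K20.png

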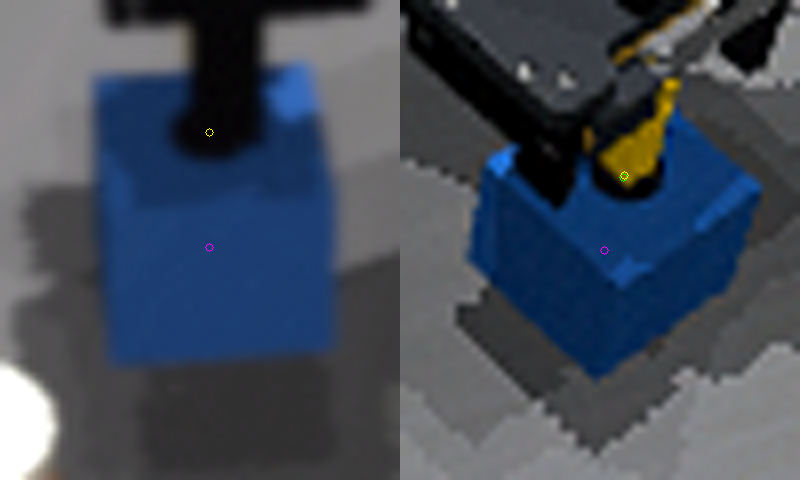

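Fingers are open and the collar sits on the block. Raise straight up.

Emit:
{"op": "apply_moves", "data": {"travel": [[0, 0, 0], [0, 0, -1], [0, 0, -3], [0, 0, -6], [0, 0, -10], [0, 0, -14], [0, 0, -14], [0, 0, -14]], "delta_rot": [[0, 0, 0], [0, 0, 0], [0, 0, 0], [0, 0, 0], [0, 0, 0], [0, 0, 0], [0, 0, 0], [0, 0, 0]], "grip": [1, 1, 1, 1, 1, 1, 1, 1]}}

```text
clock: 25.4
tcp_pos: [0.5081, 0.2551, 0.2207]
ee_rot: [-3.141, 0.001, -2.861]
wrist_force: [0.3, -0.0, -0.4]
finger_gap: 0.0871
```

```bash
python3 - <<'E'
from h import *
o=sensors.get_obs(); print(o['clock'],o['tcp_pos'],o['dq'].round(3),o['finger_gap'])
s=cap('side','sideZ'); c=cap('scene','sceneZ')
out=[s['color'][215:280,205:280],c['color'][115:180,285:360]]
a=np.hstack([cv2.resize(x[:,:,::-1],None,fx=5,fy=5,interpolation=cv2.INTER_CUBIC) for x in out]); cv2.imwrite('pics/Z.png',a)
b=np.vstack([cv2.resize(np.hstack([load('side0')['color'],s['color']])[:,:,::-1],(800,300)),cv2.resize(np.hstack([load('scene0')['color'],c['color']])[:,:,::-1],(800,300))]); cv2.imwrite('pics/Z2.png',b)
E
```

```text
25.4 [0.50811064 0.2551484  0.22074674] [-0.002  0.018  0.004  0.021  0.002 -0.005 -0.   ] 0.08712463738123365
```

View pics/Z.png

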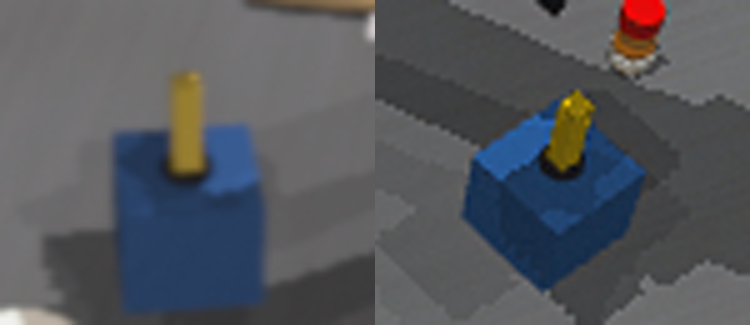

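View pics/Z2.png

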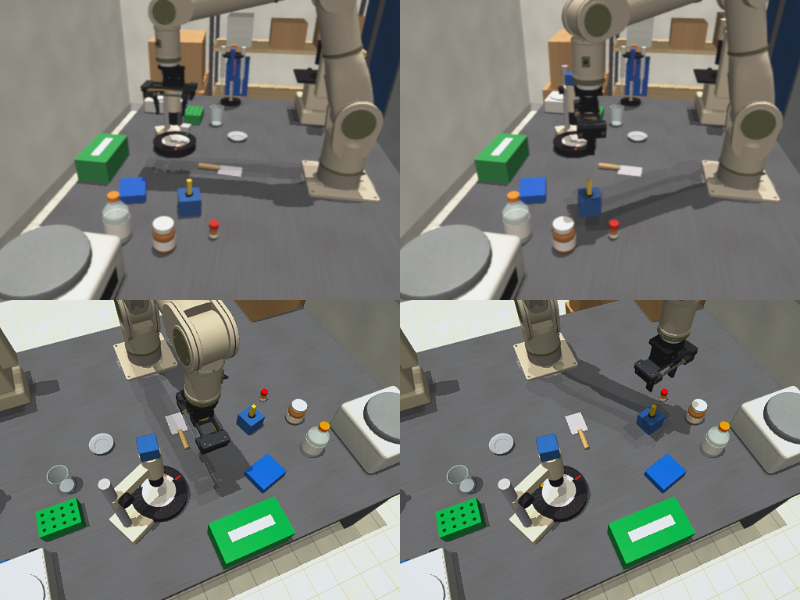

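The stylus stands upright with its collar on the block, the same as at the start. No bystander has moved, and the gripper is clear and still. Handing in.

```bash
python3 -c "
from workcell import bot
print(bot.close_job())"
```

```text
the job is handed in; nothing more can be done
None
```

I locked the insert and handed the job in at about 25 s of the 72 s allowed; no verdict is reported back.

**What I did:** I took the stylus from its stand and set the tip in the seam at about 133°, behind the shoe. I traced it under the lamp leaning 32° outward (you suggested about 35°). The shoe moved at about 0.4 rad/s at most, and I pressed it against its stop. I then withdrew along the stylus axis, put the stylus back in the stand, released it and raised the gripper clear.

**Last checks:**
- **Shoe:** its centre measured 235.6° in the scene image, against 235° for fully home.
- **Press:** wrist force at the stop went up in steps from 4.4 to 6.9, 7.7 and finally about 10.8 N. The readings stayed above 5 N for more than 1 s. About 6 N of the last reading was upward, so the tip was also pressing on the seam floor; the push along the seam was nearer 8.7 N.
- **Lamp and head:** I saw no sign of contact in the forces read at the end of each move or in the pictures.
- **Stylus:** it is upright in both views with its collar on the block. At release the robot pose put the tip about 15 mm above the bench, as it should be when seated.
- **Bystanders:** they look unmoved in the before and after pictures, which I compared by eye only.

**What disagreed:**
- The cameras put the scope's axis up to about 3 mm apart (more in the first rough fits), and I used an average.
- During the press the tool kept creeping past where the shoe should have stopped, up to about 6° too far. I put this down to the stylus flexing or pivoting slightly in the grip. Afterwards its tip was within about 1 px of where it should be, and it went back into the hole cleanly.

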